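# Take the wheel arm off a bench length counter with the release fork

## Robot

A 6-joint arm with a two-finger parallel gripper is mounted at the origin on the work surface. World frame = base frame: x ahead of the robot, y to its left, z up, the work surface at z = 0. Lengths are in m, angles in rad, forces in N, time in s.
With the tool pointing down it reaches from about 0.3 to 0.75 m from the base axis. Payload 8.5 kg.
Tool frame: the origin (TCP) lies at the very end of the fingers, on their centre line; the grasp point (between the pads) lies 19 mm behind it; z points along the fingers, y is the direction in which the jaws open and shut (so a half turn about z gives the same grasp; the last joint's range is limited). The gripper opens to 88 mm and grips with 3 to 60 N. Pads are 18 mm wide; open, the fingers measure 123 mm over their backs; the gripper's body (75 mm by 187 mm) begins 45 mm behind the grasp point.
Start: joints at [-1.524, 0.381, 1.297, -0, 1.464, -0.215], TCP at [0.142, -0.531, 0.239] pointing down, gripper open.
Joint ranges: [-3.11, 3.11], [-0.89, 2.33], [0.22, 2.48], [-1.42, 4.56], [0.17, 2.85], [-2.88, 2.88]. Speed limits (rad/s): [2.39, 2.39, 3.14, 3.14, 3.14, 3.14].

## Interface

Orientations are given as a 3x3 rotation matrix whose columns are the frame's x, y, z axes.
In Python, from station import r gives the robot as it stands.
- The arm moves only by the shell command python3 -m crank 'ROWS' [FORCE]. ROWS is JSON, a list of rows, each a list of 7 numbers: the shift along the tool's x, y, z in units of 0.1 m (1.0 is 0.1 m), then the turn, a rotation vector about the tool's x, y, z in units of 180 degrees (1.0 is 180 degrees), then the finger opening in mm, from 0 to 88.1. In form: [[x, y, z, wx, wy, wz, grip], ...]. A call has exactly 5 rows; each row is the pose to reach, as a shift and turn from the pose commanded when the call began, along the tool's axes at that moment, turning the shorter way round; what a row does not reach only later rows make up. A row lasts 1/10 s, in which the tool goes at most 50 mm and 8.59 degrees, less where a joint would pass 70% of its speed; a pose out of reach is approached as far as the arm can. A call with a number of a shift or a turn outside -1 to 1 is refused whole. A call with a gripper value outside its range is refused whole. The fingers move at their own pace and stop on an object; FORCE is the grip in N (left out, the last holds). Time passes only in rows, so rows that repeat a pose let the fingers close, or fill a call up. It gives the time, the measured TCP pose, the force and the opening at its end, in the units of the state.
- r.observe(): the state, without advancing time (a new reading comes with each control period).
- r.snapshot(name): name is "scene" or "top" or "wrist"; returns a dict with "image" (384x512x3 uint8, blue, green, red), "fx", "fy", "cx", "cy" (pixels), "k1" (the pictures are not rectified: a ray, as slopes to the right and down, at radius r is drawn at 1 + k1 r^2 times it, then the intrinsics apply), "R" (3x3) and "t" (3): a world point X has camera coordinates R X + t; the wrist camera has in their place "hand_eye" (4x4, takes a point from camera to tool coordinates, whose origin is the TCP and whose axes are the flange's). Camera axes: x right, y down, z forward; pixel columns grow to the right and rows downward; lengths in m; the calibration is good to about 2 mm. A picture is of the moment at which its call begins: read the wrist's pose just before it. There is no depth.
- r.job_done(): hands the job in, once; it reports no verdict.
Trained networks look in a picture, given as the dict that the camera call returned (one of the last four; its "shot" number tells which), for a name from the list of things; names that differ only in an ending like _2 or _b are one class to them, and where a whole thing is asked for, a point or a joint stands for the part that bears it (a point fixed in the world has none). Each returns a list of dicts, best first, with "confidence" (0 to 1); they miss things now and then, are a little off and sometimes report something else, mostly with a low value. They report only what shows in the picture. A call takes as long as a camera call.
- r.find_in(thing, picture): "uv" ([column, row] in pixels, amid what is visible of it).
- r.regions_of(thing, picture): "region" (384x512 bool, what is visible of it) and "uv" ([column, row] in pixels, amid what is visible of it).
- r.mark_of(thing, picture): "uv" ([column, row] in pixels: a listed point, or the origin of a listed thing).
The state is a dict: "time_s": time; "joint_positions": joint angles; "joint_velocities": joint speeds; "joint_torque": joint torques, N m; "tcp_pos": TCP position; "orientation": TCP orientation; "contact_force": force on the tool from outside, world axes, zero at the start; "wrist_torque": the same for the moment, N m; "gripper_width": finger opening in m.
Only numpy, scipy, OpenCV 4.12 (cv2) and the standard library are available. Lean on these libraries where they do the work, as an engineer would, in place of code of your own. Each camera call takes 0.05 s, during which the arm holds its last target.

## Task

Take the wheel arm with its chrome measuring wheel off the length counter: with the release fork, not your fingers, push the brass collar of the spring bar back until the fork can drop down over the bar and stay there by itself, holding the bar clear of the arm's eye. Then lift the arm out of its clevis without straining the bar and set it down gently on the floor of the shallow tray, beside the moulding chip. Leave the fork standing there holding the bar back, ready for the new arm, and do not disturb the moulding chip, bradawl, glue bottle or sanding pad.

Things in the scene. Friction and masses are not known exactly. Their poses are not given: they have to be found in the camera images.
- counter: Length counter, a fixed bench instrument; origin under the centre of its grey base plate, 250 (x) x 150 (y) x 10 mm. z up. On it, in mm from the origin: clevis (see point clevis); rail 8 wide along y = -68, top 24 high; black register 60 x 44, top 46 high, centred x = -75, y = 50; grey spring housing 33 across, x = 85, y = 20 to 69, its axis 55 high.
- clevis (a point): Pivot point: on the spring bar's axis, midway between the two aluminium clevis cheeks, 55 mm above the bench (45 above the plate). Axes as the counter's: y runs along the bar from clevis to spring housing; the wheel arm reaches towards -x. The cheeks are 7 mm plates, 32 wide in x, at 6.5 to 13.5 mm to either side in y, their tops 13 mm above this point.
- spring_bar (a joint): How far the spring bar is pushed towards +y of the counter, into its housing, in m: 0 at home, 0.020 at its stop. The spring needs 2.5 N at 0 and 0.2 N per mm more (6.5 N at the stop), and drives it home when let go. At 0 the bar's round tip passes through the arm's eye and 2 mm into the far cheek; from 0.015 up it is clear of the arm.
- collar (a point): Middle of the clevis-side face of the brass collar on the spring bar, which the fork pushes; on the bar's axis, moving with it. The collar is a disc 28 mm across, 5 thick. At home this point is 23.5 mm to +y of point clevis, leaving a 10 mm gap to the near cheek's outer face; in the gap the bar is 9 mm thick. Behind the collar is a 16 mm sleeve.
- fork_grip (a point): Centre of the red handle of the steel release fork, where to grip it: 26 mm wide (x), 16 thick (y, the way to close), from 18 below to 20 mm above this point. z up. The crotch of its two tines is 36 mm below this point. At the start the fork stands upright in the tool block, turned as the block is, this point 86 mm above the bench. 140 g.
- fork_crotch (a point): Middle of the fork's crotch, axes as fork_grip, 50 mm above the bench at the start. Above it is a shoulder 42 x 26 x 8 mm. Two tines point down 44 mm, each 7 mm wide in x, 14 mm slot between. Fully home the crotch sits on the bar, 4.5 mm above its axis, and the spring clamps the fork upright between near cheek and collar, the bar 16 mm back.
- release_fork: The fork; origin at its crotch. Tine thickness is stepped. The +y face is flat at y = 13 mm and goes against the collar. The -y face goes to the cheek: y = -13 from the crotch to 16 mm below it, y = -8 from 16 to 20 below, and y = +8 from 20 to 44 below. So thin 5 mm tips enter the 10 mm gap, and the 26 mm part drops in once the collar is pushed far enough.
- tool_block: Fixed wooden block 130 x 74 x 50 mm, origin under its centre. The fork stands at x = -30 mm, the bradawl at x = +35 mm, in wells 2 to 3 mm wider than the tool on each side. The fork hangs by its shoulder on the block's top, its tines 44 mm down in the well.
- link_grip (a point): Where to grip the wheel arm: on its aluminium bar, at half height, 42 mm above the arm's underside (52 above the bench at the start). The bar is 10 mm thick (y, the way to close) and 24 high, free for 25 mm towards -x and 58 mm towards +x. Axes as the counter's at the start. The eye is 75 mm to +x, the axle 70 mm to -x; the arm spans x = -102 to +89 mm.
- link_eye (a point): Centre of the arm's 13 mm eye, on the bar's axis while linked, 45 mm above the arm's underside, in a plate 28 (x) x 10 (y) mm and 58 high that stands on its foot in the clevis. To come out it must be lifted at least 60 mm.
- link_axle (a point): Centre of the chrome measuring wheel on the arm, 64 mm across, 22 wide, turning freely, held in a yoke 36 mm wide in y that begins 45 mm from the axle. Its tread is level with the foot under the eye, so the arm stands on foot and wheel on any flat surface.
- wheel_arm: The wheel arm with its wheel; origin at its underside, below its eye; z up, wheel towards -x. 191 mm long, about 0.29 kg (it varies by a quarter).
- tray: Fixed shallow dark wooden tray, 250 (x) x 130 (y) x 22 mm outside, walls 6 mm, floor 6 mm thick; origin under its centre. The moulding chip lies in it along the +y wall; beside it, towards the -y wall, at least 60 mm of the floor's width are free along its whole length, where the wheel arm fits along the tray's x, either way round.
- bradawl: Bradawl with a wooden handle 30 mm thick, standing in the tool block 65 mm from the fork, its top 106 mm above the bench; origin at the lower end of its handle. Bystander.
- glue_bottle: White glue bottle, 54 mm thick, 165 mm tall, orange cap, standing; origin under its centre. Bystander.
- moulding_chip: Grey moulding offcut 70 (x) x 46 (y) x 26 mm lying in the tray, roughly along the tray's +y wall; origin under its centre. Bystander.
- sanding_pad: Square sanding pad 72 x 72 x 24 mm; origin under its centre. Bystander.

How it is judged:
By the outcome, as a careful person would: the job done as asked, in the order asked, and still so for the second after the job is handed in, with the robot touching nothing.
It also fails if it takes over 58 s, if anything falls off the work surface, if the arm or the gripper's body presses on something with over 40 N, if the wrist force passes 120 N, or if a joint passes its speed limit or range.

## Working session

There is one attempt and no reset: what is moved stays moved. The work goes in short steps, Python scripts to look and compute and a shell command to move; the robot and the scene stay as the last step left them, time stands still between calls to the robot, and variables do not carry over. Pictures are saved under pics/ and viewed, and the job is handed in when it is done.

```bash
ls -la; mkdir -p pics; cat > h.py <<'E'
import numpy as np, cv2, json
from station import r
def cam(p, st=None):
    K=np.array([[p['fx'],0,p['cx']],[0,p['fy'],p['cy']],[0,0,1.]])
    if 'hand_eye' in p:
        T=np.eye(4); T[:3,:3]=np.array(st['orientation']); T[:3,3]=st['tcp_pos']
        C=T@np.array(p['hand_eye'])
        R=C[:3,:3].T; t=-R@C[:3,3]
    else: R=np.array(p['R']); t=np.array(p['t'])
    return dict(K=K,R=R,t=t,d=np.array([p['k1'],0,0,0,0.]))
def ray(c,uv):
    n=cv2.undistortPoints(np.array(uv,float).reshape(1,1,2),c['K'],c['d'])[0,0]
    d=c['R'].T@np.array([n[0],n[1],1]); return -c['R'].T@c['t'], d/np.linalg.norm(d)
def proj(c,X):
    X=np.array(X,float).reshape(-1,3)
    return cv2.projectPoints(X,cv2.Rodrigues(c['R'])[0],c['t'],c['K'],c['d'])[0][:,0]
def atz(c,uv,z):
    o,d=ray(c,uv); return o+d*(z-o[2])/d[2]
def tri(l):
    A=np.zeros((3,3));b=np.zeros(3);rs=[ray(c,uv) for c,uv in l]
    for o,d in rs:
        P=np.eye(3)-np.outer(d,d);A+=P;b+=P@o
    X=np.linalg.solve(A,b)
    return X,[float(np.linalg.norm((np.eye(3)-np.outer(d,d))@(X-o)))*1000 for o,d in rs]
def shot(name):
    st=r.observe(); p=r.snapshot(name); return p,cam(p,st),st
E
python3 - <<'E'
from h import *
np.set_printoptions(precision=4,suppress=True)
names=['clevis','collar','fork_grip','fork_crotch','tool_block','link_grip','link_eye','link_axle','wheel_arm','tray','bradawl','glue_bottle','moulding_chip','sanding_pad','counter','release_fork']
S={}
for n in ['scene','top','wrist']:
    p,c,st=shot(n); cv2.imwrite(f'pics/{n}0.png',p['image'])
    S[n]=(p,c)
for nm in names:
    o=[]
    for n in S:
        m=r.mark_of(nm,S[n][0])
        if m: o.append((n,np.round(m[0]['uv'],1).tolist(),round(m[0]['confidence'],2)))
    l=[(S[n][1],uv) for n,uv,cf in o if cf>.3]
    print(nm,o, tri(l) if len(l)>1 else '')
print(r.observe())
E
```

```text
total 12
drwxr-xr-x  3 agent agent 4096 Dec  7 01:09 .
drwxr-xr-x 23 root  root  4096 Dec  7 01:09 ..
drwxr-xr-x  2 agent agent 4096 Dec  7 01:09 pics
clevis [('scene', [254.1, 240.7], 0.56), ('top', [260.3, 153.2], 0.82)] (array([ 0.6505, -0.0267,  0.0672]), [5.251035316109043, 5.2510353161090215])
collar [('scene', [267.4, 238.6], 0.42), ('top', [145.0, 213.1], 0.66)] (array([ 0.4515,  0.2249, -0.1191]), [124.67166797915425, 124.67166797915415])
fork_grip [('scene', [87.1, 221.6], 0.71), ('top', [366.1, 215.8], 0.67)] (array([ 0.4722, -0.3277,  0.086 ]), [0.25922519050609233, 0.25922519050599563])
fork_crotch [('scene', [89.5, 233.9], 0.63), ('top', [361.9, 219.9], 0.53)] (array([ 0.463 , -0.3279,  0.0467]), [2.286258551151193, 2.286258551151278])
tool_block [('scene', [97.8, 263.1], 0.57), ('top', [360.1, 209.7], 0.65)] (array([ 0.4991, -0.3312, -0.0048]), [2.824069763393216, 2.824069763393022])
link_grip [('scene', [241.0, 225.6], 0.83), ('top', [260.6, 180.0], 0.57)] (array([ 0.5742, -0.0268,  0.0504]), [2.303064315314636, 2.3030643153146735])
link_eye [('scene', [257.5, 242.6],
[... 1377 characters left out ...]
, 0.83), ('top', [361.2, 215.2], 0.72)] (array([ 0.4772, -0.3235,  0.0464]), [0.2415020392172508, 0.2415020392171647])
{'time_s': 2.55, 'joint_positions': array([-1.5243,  0.3806,  1.2974,  0.    ,  1.4636, -0.2153]), 'joint_velocities': array([-0.0006,  0.0002, -0.0025, -0.0014, -0.0013,  0.0013]), 'joint_torque': array([ -0.0001, -43.7793, -22.4732,   0.0714,   0.0314,  -0.    ]), 'tcp_pos': array([ 0.1423, -0.5312,  0.2388]), 'orientation': array([[ 0.9659,  0.2587,  0.    ],
       [ 0.2587, -0.9659,  0.    ],
       [ 0.    , -0.    , -1.    ]]), 'contact_force': array([ 0.3047, -1.0112, -0.199 ]), 'wrist_torque': array([ 0.0019,  0.0137, -0.0163]), 'gripper_width': 0.08812389426083984}
```

View pictures.

View pics/scene0.png

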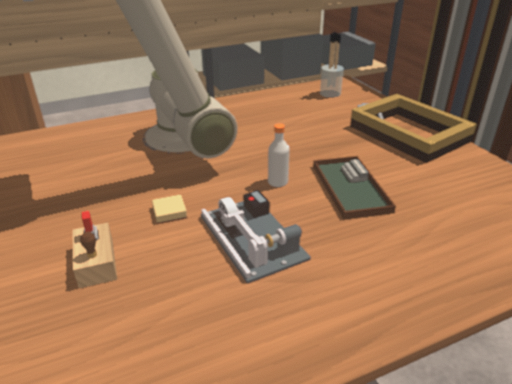

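View pics/top0.png

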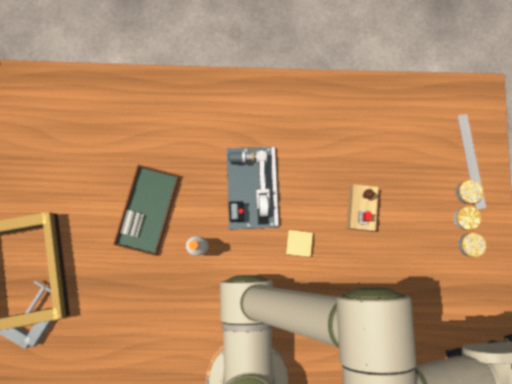

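View pics/wrist0.png

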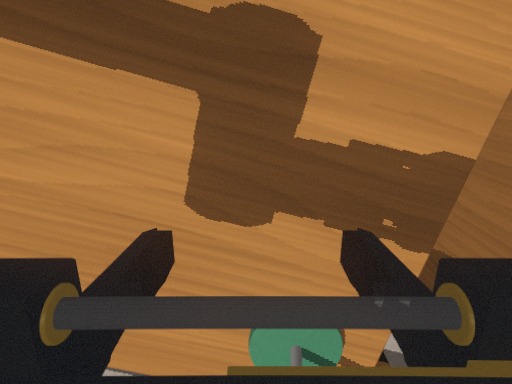

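```bash
python3 - <<'E'
from h import *
np.set_printoptions(precision=4,suppress=True)
S={}
for n in ['scene','top','wrist']:
    p,c,st=shot(n); S[n]=(p,c)
    print(n,p['fx'],p['cx'],p['cy'],p['k1'],p.get('hand_eye'))
p,c=S['top']
for nm,z in [('tool_block',.05),('tray',.022),('counter',.01)]:
    g=r.regions_of(nm,p)
    if g:
        m=g[0]['region'].astype(np.uint8)
        ct=max(cv2.findContours(m,0,1)[0],key=cv2.contourArea)
        b=cv2.boxPoints(cv2.minAreaRect(ct))
        B=np.array([atz(c,q,z) for q in b]); e=[B[(i+1)%4]-B[i] for i in range(4)]
        print(nm,g[0]['confidence'],B[:,:2].tolist(),B.mean(0),[(round(np.linalg.norm(v),3),round(np.degrees(np.arctan2(v[1],v[0])),1)) for v in e])
E
```

```text
scene 446.4121706426053 252.04553249198182 191.39045434311365 -0.016543047604474583 None
top 442.7900140984399 255.07838786506605 190.39742465820765 0.028577700323400557 None
wrist 309.8247142411018 256.84190285256227 187.40141414033943 0.017867917288404155 [[-0.0002 -0.9529 -0.3032  0.079 ]
 [ 1.     -0.0001 -0.0004  0.0002]
 [ 0.0004 -0.3032  0.9529 -0.1457]
 [ 0.      0.      0.      1.    ]]
tool_block 0.66 [[0.4353474811665573, -0.2779749739823237], [0.5684855671564997, -0.2881811892109119], [0.5646603908059621, -0.3737482767981363], [0.431580898312445, -0.36231059749415284]] [ 0.5    -0.3256  0.05  ] [(np.float64(0.134), np.float64(-4.4)), (np.float64(0.086), np.float64(-92.6)), (np.float64(0.134), np.float64(175.1)), (np.float64(0.084), np.float64(87.4))]
tray 0.83 [[0.37999065159958406, 0.4093025638438739], [0.6255974365836858, 0.3499151914607512], [0.5869244669184077, 0.21546408152489577], [0.34256668359686526, 0.2785240120931666]] [0.4838 0.3133 0.022 ] [(np.float64(0.253), np.float64(-13.6)), (np.float64(0.14), np.float64(-106.0)), (np.float64(0.252), np.float64(165.5)), (np.float64(0.136), np.float64(74.0))]
counter 0.86 [[0.6787595631417112, 0.08128503057809253], [0.6876640296446654, -0.07099317724029432], [0.43884964667823445, -0.08218087612915065], [0.43092783509494315, 0.06631244014024495]] [ 0.5591 -0.0014  0.01  ] [(np.float64(0.153), np.float64(-86.7)), (np.float64(0.249), np.float64(-177.4)), (np.float64(0.149), np.float64(93.1)), (np.float64(0.248), np.float64(3.5))]
```

```bash
cat >> h.py <<'E'
def go(pos,yaw,st=None):
    """print shift/turn in crank units from current measured pose to TCP pos, tool x at yaw (tool down)"""
    st=st or r.observe(); R=np.array(st['orientation']); y=np.radians(yaw)
    T=np.array([[np.cos(y),np.sin(y),0],[np.sin(y),-np.cos(y),0],[0,0,-1]])
    print('shift',np.round(R.T@(np.array(pos)-st['tcp_pos'])*10,3),'turn',np.round(cv2.Rodrigues(R.T@T)[0].ravel()/np.pi,4),'tcp',np.round(st['tcp_pos'],4),'yaw',round(np.degrees(np.arctan2(R[1,0],R[0,0])),2),'F',np.round(st['contact_force'],1),'w',round(st['gripper_width']*1000,1),'t',st['time_s'])
E
python3 -m crank '[[0.2,-0.06,0,0,0,0,88],[0.4,-0.12,0,0,0,0,88],[0.6,-0.18,0,0,0,0,88],[0.8,-0.24,0,0,0,0,88],[1,-0.3,0,0,0,0,88]]'
python3 -m crank '[[0.2,-0.06,0,0,0,0,88],[0.4,-0.12,0,0,0,0,88],[0.6,-0.18,0,0,0,0,88],[0.8,-0.24,0,0,0,0,88],[1,-0.3,0,0,0,0,88]]'
python3 -m crank '[[0.2,-0.06,0,0,0,0,60],[0.4,-0.12,0,0,0,0.025,60],[0.6,-0.18,0,0,0,0.05,60],[0.8,-0.24,0,0,0,0.075,60],[1,-0.3,0,0,0,0.106,60]]'
python3 - <<'E'
from h import *
go([.472,-.328,.24],-4)
E
```

```text
time_s: 3.35
tcp_pos: [0.2318, -0.4759, 0.2388]
orientation: [[0.966, 0.259, 0.0], [0.259, -0.966, -0.0], [0.0, 0.0, -1.0]]
contact_force: [0.3, -0.5, -0.4]
gripper_width: 0.0878
time_s: 3.85
tcp_pos: [0.3207, -0.421, 0.2388]
orientation: [[0.966, 0.259, 0.0], [0.259, -0.966, -0.0], [0.0, 0.0, -1.0]]
contact_force: [-0.3, -0.0, 0.4]
gripper_width: 0.0882
time_s: 4.35
tcp_pos: [0.4095, -0.3662, 0.2388]
orientation: [[0.997, -0.075, 0.0], [-0.075, -0.997, -0.0], [0.0, 0.0, -1.0]]
contact_force: [-0.3, 0.0, 0.3]
gripper_width: 0.0597
shift [ 0.594 -0.427 -0.012] turn [ 0.     -0.     -0.0016] tcp [ 0.4095 -0.3662  0.2388] yaw -4.28 F [-0.3  0.   0.3] w 59.7 t 4.35
```

```bash
cat > look.py <<'E'
import pickle,sys
from h import *
np.set_printoptions(precision=4,suppress=True)
def look(tag,names,keep=None):
    p,c,st=shot('wrist'); cv2.imwrite(f'pics/{tag}.png',p['image'])
    D={}
    for nm in names:
        m=r.mark_of(nm,p)
        if m: D[nm]=(m[0]['uv'],m[0]['confidence'])
    pickle.dump((c,D),open(f'{tag}.pkl','wb')); return p,c,D
def both(a,b):
    ca,A=pickle.load(open(a+'.pkl','rb'));cb,B=pickle.load(open(b+'.pkl','rb'))
    for n in A:
        if n in B: 
            X,e=tri([(ca,A[n][0]),(cb,B[n][0])]); print(n,X,'err',round(e[0],1),'conf',round(A[n][1],2),round(B[n][1],2))
E
python3 - <<'E'
from look import *
look('w1',['fork_grip','fork_crotch','bradawl','tool_block'])
E
python3 -m crank '[[0.15,-0.1,0,0,0,0,60],[0.3,-0.2,0,0,0,0,60],[0.45,-0.3,0,0,0,0,60],[0.59,-0.42,0,0,0,0,60],[0.59,-0.42,0,0,0,0,60]]'
python3 - <<'E'
from look import *
look('w2',['fork_grip','fork_crotch','bradawl','tool_block'])
both('w1','w2')
E
```

```text
time_s: 5.1
tcp_pos: [0.4711, -0.3287, 0.2387]
orientation: [[0.998, -0.069, 0.0], [-0.069, -0.998, 0.0], [0.0, -0.0, -1.0]]
contact_force: [0.1, 0.6, -0.1]
gripper_width: 0.0602
fork_grip [ 0.4691 -0.326   0.0709] err 0.1 conf 0.66 0.94
fork_crotch [ 0.4716 -0.3285  0.0387] err 1.0 conf 0.8 0.89
bradawl [ 0.535  -0.3344  0.0621] err 1.4 conf 0.89 0.79
tool_block [ 0.5031 -0.3334  0.0082] err 0.7 conf 0.55 0.84
```

View pics/w1.png

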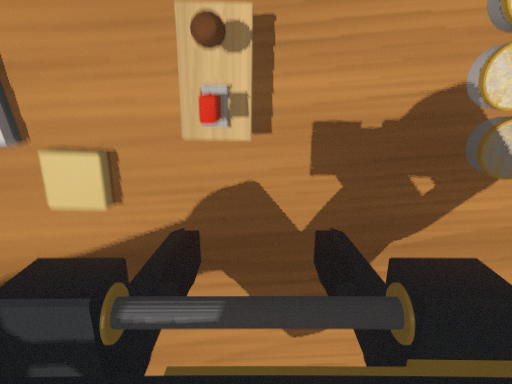

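View pics/w2.png

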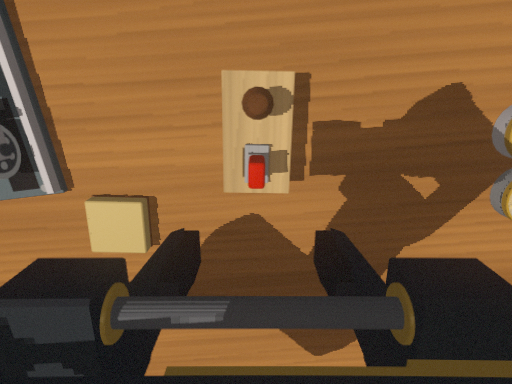

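```bash
python3 - <<'E'
from look import *
for t in ['w1','w2']:
    c,D=pickle.load(open(t+'.pkl','rb'))
    for n,z in [('fork_grip',.086),('fork_crotch',.05),('bradawl',.054)]: print(t,n,D[n],atz(c,D[n][0],z))
c,D=pickle.load(open('w2.pkl','rb'))
P=np.array([atz(c,q,.05) for q in [(222,70),(295,71),(291,193),(224,192)]]); print(P,P.mean(0))
for i in range(4):
    v=P[(i+1)%4]-P[i]; print(np.linalg.norm(v),np.degrees(np.arctan2(v[1],v[0])))
# predicted fork box outline for pose
for q in [(247,144),(271,144),(271,178),(244,178)]: print('shoulder',atz(c,q,.058))
for q in [(248,155),(266,155),(266,188),(248,188)]: print('red',atz(c,q,.106))
print(proj(c,[.471,-.328,.106]))
go([.471,-.328,.067],-3.5)
E
python3 - <<'E'
import cv2
i=cv2.imread('pics/w2.png'); cv2.imwrite('pics/w2z.png',cv2.resize(i[60:210,190:330],None,fx=4,fy=4,interpolation=cv2.INTER_CUBIC))
E
```

```text
w1 fork_grip ([211.8, 112.7], 0.66) [ 0.4701 -0.3283  0.086 ]
w1 fork_crotch ([217.2, 108.6], 0.8) [ 0.4716 -0.3291  0.05  ]
w1 bradawl ([214.7, 38.9], 0.89) [ 0.5369 -0.3348  0.054 ]
w2 fork_grip ([254.4, 170.5], 0.94) [ 0.4729 -0.3263  0.086 ]
w2 fork_crotch ([257.5, 160.5], 0.89) [ 0.4748 -0.3295  0.05  ]
w2 bradawl ([257.1, 105.0], 0.79) [ 0.5339 -0.3332  0.054 ]
[[ 0.5701 -0.3002  0.05  ]
 [ 0.5641 -0.3736  0.05  ]
 [ 0.4344 -0.365   0.05  ]
 [ 0.4409 -0.289   0.05  ]] [ 0.5024 -0.3319  0.05  ]
0.07364074692619957 -94.7056726961375
0.129954971719492 176.20655733043628
0.0762785457082785 85.14174174998028
0.1297366079094896 -4.956762387306714
shoulder [ 0.4951 -0.3198  0.058 ]
shoulder [ 0.4933 -0.3451  0.058 ]
shoulder [ 0.456 -0.343  0.058]
shoulder [ 0.4581 -0.3135  0.058 ]
red [ 0.4931 -0.322   0.106 ]
red [ 0.4919 -0.3384  0.106 ]
red [ 0.4604 -0.3365  0.106 ]
red [ 0.4615 -0.3195  0.106 ]
[[256.2338 177.7724]]
shift [ 0.01  -0.018  1.718] turn [ 0.      0.     -0.0035] tcp [ 0.4699 -0.3297  0.2388] yaw -4.13 F [-0.4  0.3  0. ] w 60.1 t 5.35
```

View pics/w2z.png

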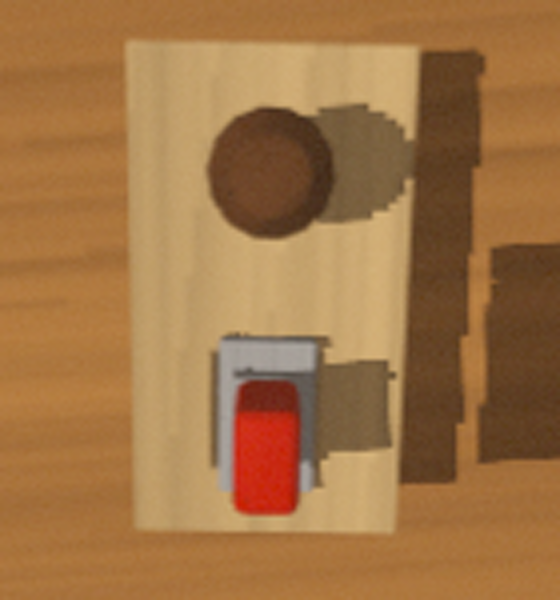

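```bash
python3 - <<'E'
from h import *
go([.4728,-.3294,.070],-4.5)
E
python3 -m crank '[[0.01,0,0.2,0,0,0,60],[0.02,-0.01,0.4,0,0,0.002,60],[0.03,-0.01,0.6,0,0,0.002,50],[0.03,-0.01,0.8,0,0,0.002,50],[0.03,-0.01,1,0,0,0.002,50]]'
python3 -m crank '[[0,0,0.2,0,0,0,50],[0,0,0.4,0,0,0,50],[0,0,0.55,0,0,0,50],[0,0,0.65,0,0,0,50],[0,0,0.69,0,0,0,50]]'
python3 - <<'E'
from look import *
p,c,st=shot('wrist'); cv2.imwrite('pics/w3.png',p['image'])
go([.4728,-.3294,.070],-4.5)
E
```

```text
shift [ 0.029 -0.006  1.688] turn [0.    0.    0.002] tcp [ 0.4699 -0.3297  0.2388] yaw -4.13 F [-0.4  0.3  0. ] w 60.1 t 5.35
time_s: 5.85
tcp_pos: [0.4731, -0.3287, 0.1381]
orientation: [[0.997, -0.078, 0.0], [-0.078, -0.997, -0.0], [0.0, 0.0, -1.0]]
contact_force: [-0.5, -0.2, 0.4]
gripper_width: 0.0499
time_s: 6.35
tcp_pos: [0.4732, -0.3284, 0.0691]
orientation: [[0.997, -0.078, -0.001], [-0.078, -0.997, 0.001], [-0.001, -0.001, -1.0]]
contact_force: [-1.0, 0.2, 0.6]
gripper_width: 0.0498
shift [-0.005  0.011 -0.009] turn [-0.0002  0.0002  0.0002] tcp [ 0.4733 -0.3284  0.0691] yaw -4.46 F [-1.6  0.6 -0.3] w 50.1 t 6.4
```

View pics/w3.png

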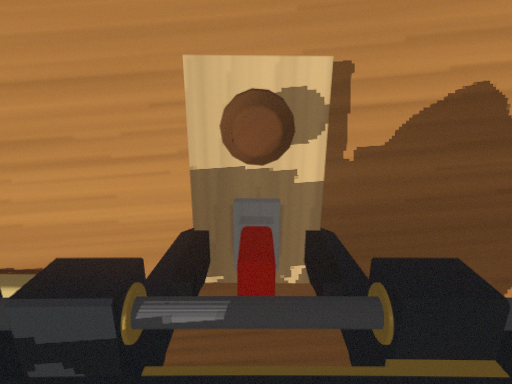

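```bash
python3 -m crank '[[0,0,0,0,0,0,30],[0,0,0,0,0,0,20],[0,0,0,0,0,0,10],[0,0,0,0,0,0,5],[0,0,0,0,0,0,5]]' 40
python3 -m crank '[[0,0,-0.05,0,0,0,5],[0,0,-0.2,0,0,0,5],[0,0,-0.45,0,0,0,5],[0,0,-0.7,0,0,0,5],[0,0,-1,0,0,0,5]]'
python3 - <<'E'
from look import *
go([.60,-.05,.19],0)
E
```

```text
time_s: 6.9
tcp_pos: [0.4738, -0.3282, 0.07]
orientation: [[0.997, -0.077, 0.0], [-0.077, -0.997, -0.0], [0.0, 0.0, -1.0]]
contact_force: [0.2, 0.5, 2.1]
gripper_width: 0.0163
time_s: 7.4
tcp_pos: [0.4734, -0.3278, 0.1704]
orientation: [[0.997, -0.077, -0.001], [-0.077, -0.997, 0.001], [-0.001, -0.001, -1.0]]
contact_force: [0.2, -0.5, -1.3]
gripper_width: 0.0159
shift [ 1.047 -2.868 -0.194] turn [-0.0004  0.0004 -0.0247] tcp [ 0.4734 -0.3278  0.1704] yaw -4.44 F [ 0.2 -0.5 -1.3] w 15.9 t 7.4
```

```bash

python3 -m crank '[[0.0,-0.2,0,0,0,0,5],[0,-0.4,-0.05,0,0,0,5],[0.1,-0.6,-0.1,0,0,0,5],[0.2,-0.8,-0.15,0,0,0,5],[0.3,-1,-0.2,0,0,0,5]]'
python3 -m crank '[[0.1,-0.2,0,0,0,-0.01,5],[0.2,-0.4,0,0,0,-0.02,5],[0.3,-0.6,0,0,0,-0.03,5],[0.4,-0.8,0,0,0,-0.041,5],[0.5,-1,0,0,0,-0.041,5]]'
python3 - <<'E'
from look import *
go([.575,-.065,.19],3)
E
```

```text
time_s: 7.9
tcp_pos: [0.5112, -0.2282, 0.1888]
orientation: [[0.997, -0.077, -0.002], [-0.077, -0.997, 0.002], [-0.002, -0.002, -1.0]]
contact_force: [0.6, 0.9, -1.4]
gripper_width: 0.0156
time_s: 8.4
tcp_pos: [0.5685, -0.1324, 0.1885]
orientation: [[0.999, 0.053, -0.003], [0.053, -0.999, 0.001], [-0.003, -0.002, -1.0]]
contact_force: [-0.5, -0.5, -2.5]
gripper_width: 0.0156
shift [ 0.101 -0.669 -0.014] turn [-0.0005  0.0009  0.0003] tcp [ 0.5685 -0.1324  0.1885] yaw 3.05 F [-0.5 -0.5 -2.5] w 15.6 t 8.4
```

```bash

python3 -m crank '[[0.0,-0.15,0,0,0,0,5],[0,-0.3,0,0,0,0,5],[0,-0.5,0,0,0,0,5],[0,-0.65,0,0,0,0,5],[0,-0.65,0,0,0,0,5]]'
python3 - <<'E'
from look import *
look('c1',['clevis','collar','link_eye','link_grip','counter','wheel_arm'])
E
python3 -m crank '[[0.0,-0.2,0,0,0,0,5],[0,-0.4,0,0,0,0,5],[0,-0.6,0,0,0,0,5],[0,-0.8,0,0,0,0,5],[0,-0.8,0,0,0,0,5]]'
python3 - <<'E'
from look import *
look('c2',['clevis','collar','link_eye','link_grip','counter','wheel_arm'])
both('c1','c2')
c,D=pickle.load(open('c1.pkl','rb'));print(D)
c,D=pickle.load(open('c2.pkl','rb'));print(D)
go([.575,-.065,.19],3)
E
```

```text
time_s: 8.9
tcp_pos: [0.565, -0.0682, 0.1898]
orientation: [[0.999, 0.053, -0.001], [0.053, -0.999, 0.0], [-0.001, -0.0, -1.0]]
contact_force: [-0.1, -0.5, -1.8]
gripper_width: 0.0159
time_s: 9.75
tcp_pos: [0.5614, 0.0113, 0.1898]
orientation: [[0.999, 0.053, -0.0], [0.053, -0.999, 0.0], [-0.0, -0.0, -1.0]]
contact_force: [-0.6, 0.8, -1.5]
gripper_width: 0.016
clevis [ 0.6469 -0.0248  0.0558] err 0.6 conf 0.83 0.77
collar [ 0.6427 -0.004   0.059 ] err 0.3 conf 0.92 0.97
link_eye [ 0.648  -0.0256  0.0571] err 0.7 conf 0.68 0.65
link_grip [ 0.5751 -0.0276  0.0537] err 1.0 conf 0.6 0.97
counter [0.5613 0.0011 0.0045] err 2.0 conf 0.83 0.91
wheel_arm [ 0.6478 -0.0246  0.0059] err 0.4 conf 0.8 0.87
{'clevis': ([211.2, 81.5], 0.83), 'collar': ([186.0, 86.3], 0.92), 'link_eye': ([212.0, 81.7], 0.68), 'link_grip': ([214.0, 162.8], 0.6), 'counter': ([193.6, 162.6], 0.83), 'wheel_arm': ([218.0, 82.7], 0.8)}
{'clevis': ([304.4, 83.8], 0.77), 'collar': ([280.0, 86.6], 0.97), 'link_eye': ([305.8, 80.8], 0.65), 'link_grip': ([299.3, 165.7], 0.97), 'counter': ([266.1, 166.9], 0.91), 'wheel_arm': ([297.1, 82.5], 0.87)}
shift [ 0.096  0.746 -0.003] turn [ 0.      0.     -0.0007] tcp [0.5616 0.009  0.1897] yaw 2.88 F [-0.2 -0.1 -1. ] w 15.7 t 10.1
```

View pics/c1.png

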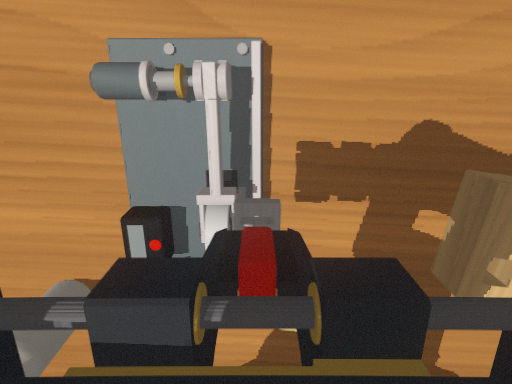

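View pics/c2.png

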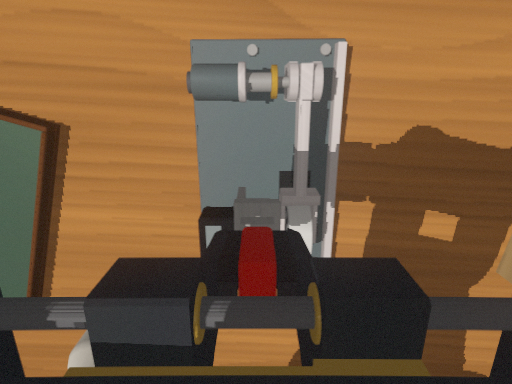

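```bash
python3 - <<'E'
import cv2
i=cv2.imread('pics/c1.png'); cv2.imwrite('pics/c1z.png',cv2.resize(i[30:130,80:270],None,fx=4,fy=4,interpolation=cv2.INTER_CUBIC))
i=cv2.imread('pics/c2.png'); cv2.imwrite('pics/c2z.png',cv2.resize(i[30:130,180:370],None,fx=4,fy=4,interpolation=cv2.INTER_CUBIC))
E
```

```text
(no output)
```

View pics/c1z.png

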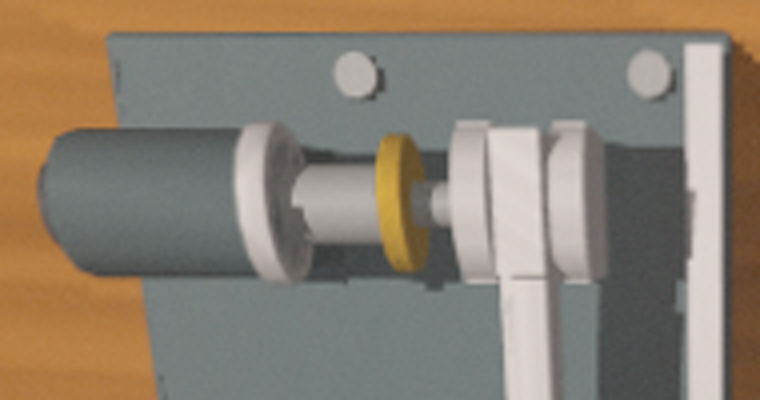

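View pics/c2z.png

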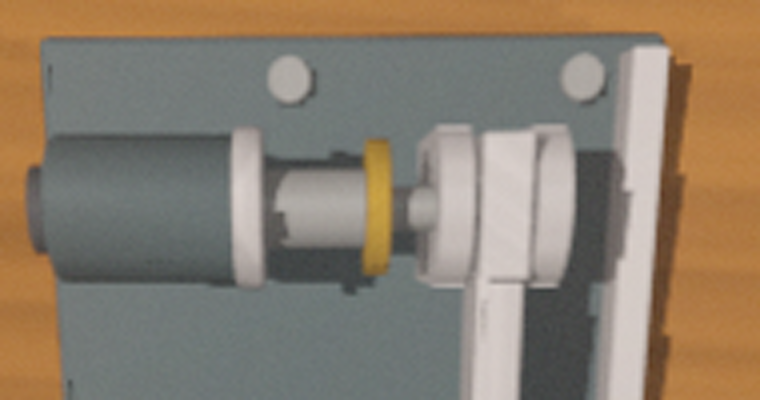

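```bash
python3 - <<'E'
from look import *
c1,_=pickle.load(open('c1.pkl','rb'));c2,_=pickle.load(open('c2.pkl','rb'))
def z1(u,v):return (u/4+80-.375,v/4+30-.375)
def z2(u,v):return (u/4+180-.375,v/4+30-.375)
for c,f,t,L in [(c1,z1,'c1',[('corner++',108,35,.01),('corner+-',730,38,.01),('plate edge low',158,398,.01),('rail R top far',722,45,.024),('rail R top near',722,398,.024),('armplate L far',490,128,.068),('armplate R far',540,128,.068),('armplate R near',548,275,.068),('armplate L near',497,275,.068),('nearcheek outer top far',453,122,.068),('nearcheek outer near',455,278,.068),('collar top right',412,135,.066)]),
 (c2,z2,'c2',[('corner++',42,38,.01),('corner+-',668,38,.01),('plate edge low',64,398,.01),('rail R top far',668,48,.024),('rail R top near',640,398,.024),('armplate L far',482,132,.068),('armplate R far',532,132,.068),('armplate R near',532,280,.068),('armplate L near',480,280,.068),('nearcheek outer top far',440,125,.068),('nearcheek outer near',438,284,.068),('collar top far',390,140,.066),('collar near',390,272,.066),('collar mid',391,200,.069),('collar mid L',364,200,.069)])]:
    for n,u,v,z in L: print(t,n,atz(c,f(u,v),z))
E
```

```text
c1 corner++ [0.6811 0.0809 0.01  ]
c1 corner+- [ 0.6887 -0.0666  0.01  ]
c1 plate edge low [0.5961 0.0765 0.01  ]
c1 rail R top far [ 0.6853 -0.0648  0.024 ]
c1 rail R top near [ 0.6057 -0.0692  0.024 ]
c1 armplate L far [ 0.6619 -0.0192  0.068 ]
c1 armplate R far [ 0.6625 -0.0292  0.068 ]
c1 armplate R near [ 0.6344 -0.0311  0.068 ]
c1 armplate L near [ 0.6338 -0.0206  0.068 ]
c1 nearcheek outer top far [ 0.6626 -0.0118  0.068 ]
c1 nearcheek outer near [ 0.6327 -0.0119  0.068 ]
c1 collar top right [ 0.6599 -0.0032  0.066 ]
c2 corner++ [0.6815 0.0814 0.01  ]
c2 corner+- [ 0.6893 -0.0674  0.01  ]
c2 plate edge low [0.5969 0.077  0.01  ]
c2 rail R top far [ 0.6852 -0.0642  0.024 ]
c2 rail R top near [ 0.6063 -0.0686  0.024 ]
c2 armplate L far [ 0.6618 -0.0181  0.068 ]
c2 armplate R far [ 0.6623 -0.028   0.068 ]
c2 armplate R near [ 0.634  -0.0312  0.068 ]
c2 armplate L near [ 0.6335 -0.0204  0.068 ]
c2 nearcheek outer top far [ 0.6627 -0.0096  0.068 ]
c2 nearcheek outer near [ 0.6322 -0.0118  0.068 ]
c2 collar top far [0.6595 0.0001 0.066 ]
c2 collar near [ 0.6341 -0.0018  0.066 ]
c2 collar mid [ 0.6481 -0.0008  0.069 ]
c2 collar mid L [0.6478 0.0047 0.069 ]
```

```bash
python3 - <<'E'
from look import *
import cv2
for t in ['c1','c2']:
    i=cv2.imread(f'pics/{t}.png'); cv2.imwrite(f'pics/{t}f.png',cv2.resize(i[185:305,190:320],None,fx=5,fy=5,interpolation=cv2.INTER_CUBIC))
st=r.observe(); p=r.snapshot('wrist'); s0=dict(orientation=np.eye(3),tcp_pos=np.zeros(3)); c=cam(p,s0)
for q in [(234,200),(280,200)]: print(atz(c,q,.012))
X=[[sx*.021,sy*.013,.012] for sx in(1,) for sy in(-1,1)]+[[.013,-.008,-.036],[.013,.008,-.036],[.013,-.008,.002],[.013,.008,.002]]
print(proj(c,X))
E
```

```text
[ 0.0217 -0.0123  0.012 ]
[0.0217 0.0126 0.012 ]
[[232.7816 201.2464]
 [280.7693 201.2446]
 [236.7858 261.303 ]
 [276.6215 261.305 ]
 [241.347  222.3985]
 [272.1863 222.3983]]
```

View pics/c2f.png

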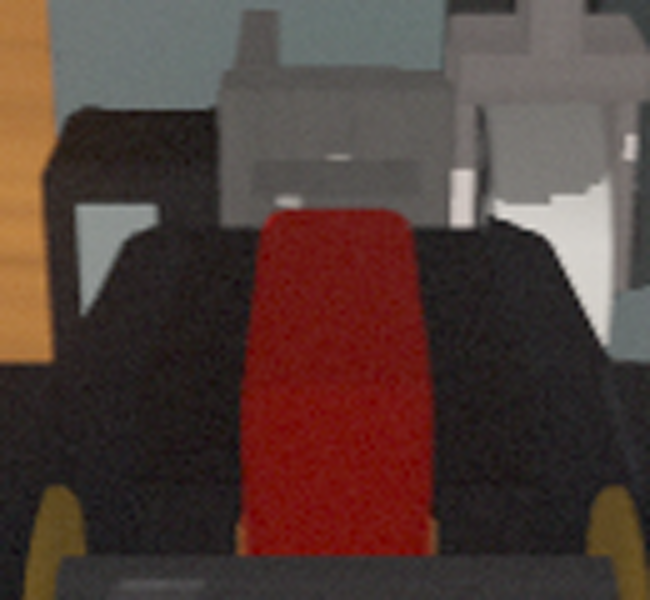

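```bash
python3 -m crank '[[0.15,0.06,0,0,0,0,5],[0.35,0.14,0,0,0,0,5],[0.55,0.22,0,0,0,0,5],[0.75,0.27,0,0,0,0,5],[0.84,0.3,0.1,0,0,0,5]]'
python3 -m crank '[[0,0,0.1,0,0,0,5],[0,0,0.2,0,0,0,5],[0,0,0.29,0,0,0,5],[0,0,0.29,0,0,0,5],[0,0,0.29,0,0,0,5]]'
python3 - <<'E'
from look import *
go([.6476,-.0167,.150],3)
p,c,st=shot('wrist'); cv2.imwrite('pics/d1.png',p['image'])
p,c,st=shot('scene'); i=p['image']; cv2.imwrite('pics/d1s.png',cv2.resize(i[150:290,180:320],None,fx=4,fy=4,interpolation=cv2.INTER_CUBIC))
go([.6476,-.0167,.110],3)
E
```

```text
time_s: 10.65
tcp_pos: [0.6486, -0.0167, 0.1802]
orientation: [[0.999, 0.051, 0.003], [0.051, -0.999, -0.001], [0.003, 0.001, -1.0]]
contact_force: [-0.1, -0.4, -1.6]
gripper_width: 0.0157
time_s: 11.15
tcp_pos: [0.6467, -0.0157, 0.1509]
orientation: [[0.999, 0.051, 0.0], [0.051, -0.999, -0.0], [0.0, 0.0, -1.0]]
contact_force: [0.4, 0.4, -1.2]
gripper_width: 0.0152
shift [0.008 0.011 0.009] turn [ 0.     -0.     -0.0003] tcp [ 0.6467 -0.0157  0.1509] yaw 2.95 F [ 0.4  0.4 -1.2] w 15.2 t 11.15
shift [0.004 0.01  0.414] turn [ 0.0001 -0.0003 -0.0003] tcp [ 0.6471 -0.0158  0.1514] yaw 2.94 F [-0.3  0.3 -1.1] w 15.7 t 11.25
```

View pics/d1.png

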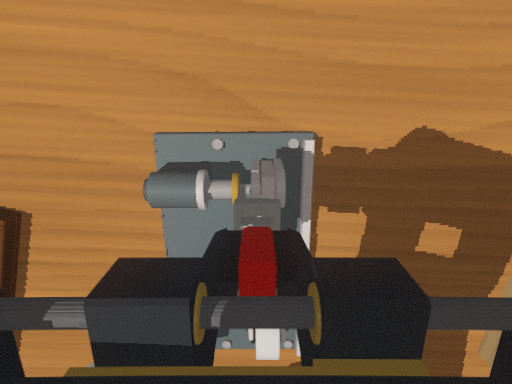

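View pics/d1s.png

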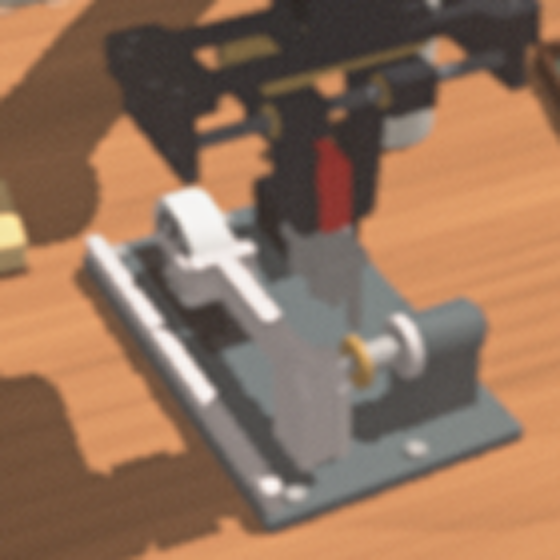

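```bash
python3 -m crank '[[0.005,0.01,0.05,0,0,0,5],[0.005,0.01,0.1,0,0,0,5],[0.005,0.01,0.15,0,0,0,5],[0.005,0.01,0.2,0,0,0,5],[0.005,0.01,0.25,0,0,0,5]]'
python3 - <<'E'
from look import *
go([.6476,-.0167,.110],3)
p,c,st=shot('wrist'); cv2.imwrite('pics/d2.png',cv2.resize(p['image'][120:300,120:350],None,fx=3,fy=3,interpolation=cv2.INTER_CUBIC))
E
```

```text
time_s: 11.75
tcp_pos: [0.6475, -0.0168, 0.1252]
orientation: [[0.999, 0.051, -0.0], [0.051, -0.999, 0.0], [-0.0, -0.0, -1.0]]
contact_force: [0.4, -0.0, -0.5]
gripper_width: 0.0156
shift [ 0.001 -0.001  0.152] turn [-0.      0.0001 -0.0003] tcp [ 0.6475 -0.0168  0.1252] yaw 2.94 F [ 0.4 -0.  -0.5] w 15.6 t 11.75
```

View pics/d2.png

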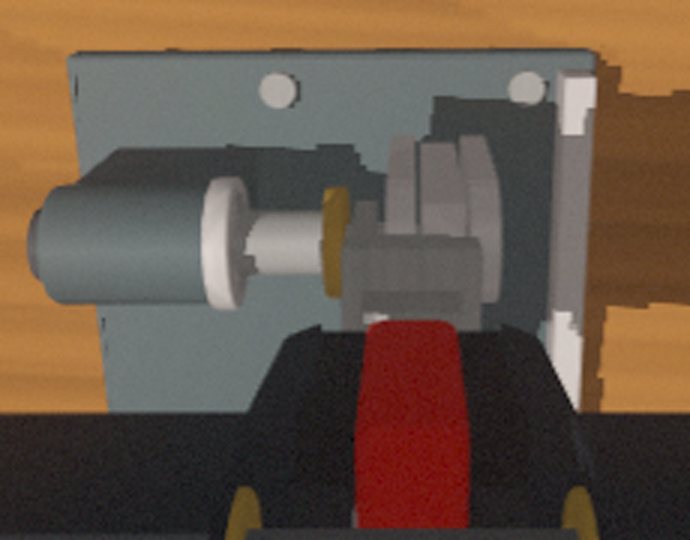

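```bash
python3 -m crank '[[0,0,0.03,0,0,0,5],[0,0,0.06,0,0,0,5],[0,0,0.09,0,0,0,5],[0,0,0.12,0,0,0,5],[0,0,0.15,0,0,0,5]]'
python3 - <<'E'
from look import *
st=r.observe();print(st['wrist_torque'])
go([.6476,-.0167,.110],3)
E
```

```text
time_s: 12.3
tcp_pos: [0.6475, -0.0168, 0.1105]
orientation: [[0.999, 0.051, 0.0], [0.051, -0.999, 0.0], [0.0, -0.0, -1.0]]
contact_force: [0.8, 0.2, -0.9]
gripper_width: 0.0156
[-0.0175 -0.0298  0.0388]
shift [ 0.001 -0.001  0.005] turn [-0.     -0.     -0.0004] tcp [ 0.6475 -0.0168  0.1105] yaw 2.94 F [ 0.8  0.2 -0.9] w 15.6 t 12.3
```

```bash
python3 -m crank '[[0,-0.04,0,0,0,0,5],[0,-0.08,0,0,0,0,5],[0,-0.12,0,0,0,0,5],[0,-0.16,0,0,0,0,5],[0,-0.2,0,0,0,0,5]]' 50
python3 - <<'E'
from look import *
st=r.observe();print(st['wrist_torque'])
u=np.array([-.0523,.9986]);print('local y',(st['tcp_pos'][:2]-[.648,-.0247])@u)
go([.6476,-.0167,.0805],3)
p,c,st=shot('wrist'); cv2.imwrite('pics/d3.png',cv2.resize(p['image'][120:300,120:350],None,fx=3,fy=3,interpolation=cv2.INTER_CUBIC))
E
```

```text
time_s: 12.8
tcp_pos: [0.6464, 0.0029, 0.1107]
orientation: [[0.999, 0.051, -0.0], [0.051, -0.999, -0.001], [-0.0, 0.001, -1.0]]
contact_force: [-0.3, -6.8, -4.4]
gripper_width: 0.0156
[-1.3559 -0.0122  0.0931]
local y 0.027678561855638238
shift [0.002 0.196 0.302] turn [ 0.0004  0.0001 -0.0003] tcp [0.6464 0.0029 0.1107] yaw 2.94 F [-0.3 -6.8 -4.4] w 15.6 t 12.8
```

View pics/d3.png

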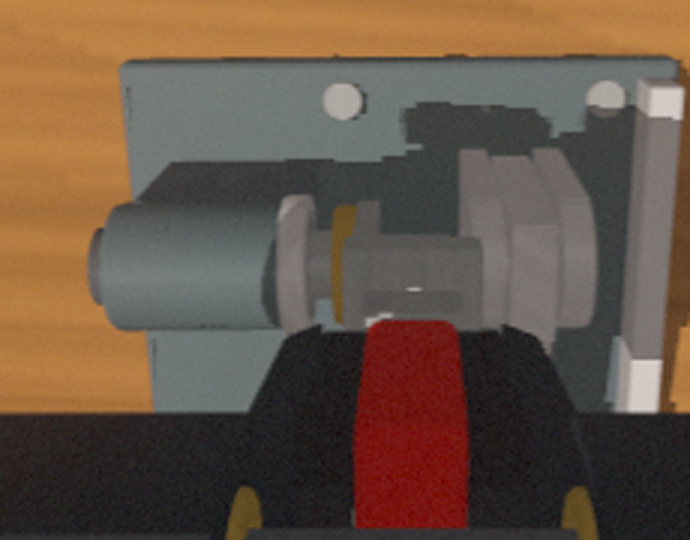

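```bash
python3 -m crank '[[0,-0.005,0.02,0,0,0,5],[0,-0.005,0.04,0,0,0,5],[0,-0.005,0.06,0,0,0,5],[0,-0.005,0.08,0,0,0,5],[0,-0.005,0.1,0,0,0,5]]'
python3 - <<'E'
from look import *
st=r.observe();print(st['wrist_torque'])
u=np.array([-.0523,.9986]);print('local y',(st['tcp_pos'][:2]-[.648,-.0247])@u)
go([.6464,.0029,.0800],3)
p,c,st=shot('wrist'); cv2.imwrite('pics/d4.png',cv2.resize(p['image'][120:300,120:350],None,fx=3,fy=3,interpolation=cv2.INTER_CUBIC))
E
```

```text
time_s: 13.35
tcp_pos: [0.6472, 0.0032, 0.1018]
orientation: [[0.999, 0.051, 0.003], [0.051, -0.999, -0.001], [0.003, 0.002, -1.0]]
contact_force: [1.1, -5.7, 2.3]
gripper_width: 0.0156
[-1.092   0.0435  0.1007]
local y 0.02790058754581037
shift [-0.009  0.002  0.218] turn [ 0.0005 -0.0008 -0.0003] tcp [0.6472 0.0032 0.1018] yaw 2.94 F [ 1.1 -5.7  2.3] w 15.6 t 13.35
```

View pics/d4.png

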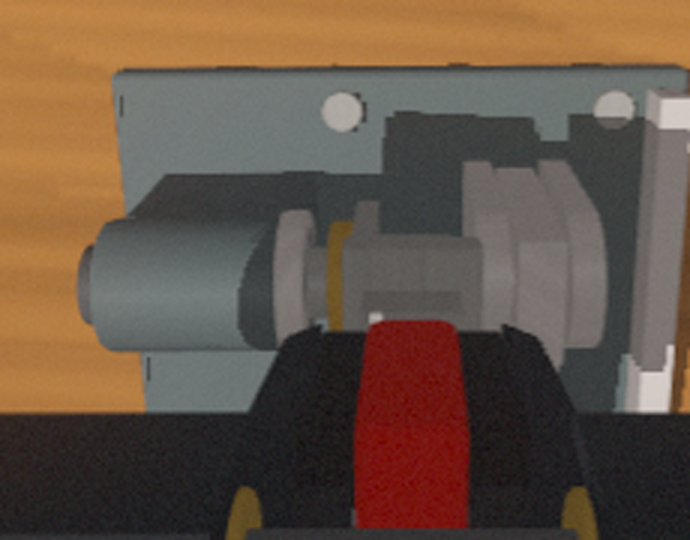

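```bash
python3 -m crank '[[0,0,0.03,0,0,0,5],[0,0,0.06,0,0,0,5],[0,0,0.09,0,0,0,5],[0,0,0.12,0,0,0,5],[0,0,0.15,0,0,0,5]]'
python3 - <<'E'
from look import *
st=r.observe();print(st['wrist_torque'])
u=np.array([-.0523,.9986]);print('local y',(st['tcp_pos'][:2]-[.648,-.0247])@u)
go([.6464,.0029,.0800],3)
E
```

```text
time_s: 13.9
tcp_pos: [0.6473, 0.0031, 0.0868]
orientation: [[0.999, 0.051, 0.003], [0.051, -0.999, -0.002], [0.003, 0.002, -1.0]]
contact_force: [0.1, -6.2, 2.0]
gripper_width: 0.0158
[-1.165  -0.0105  0.0528]
local y 0.027804889790690308
shift [-0.009  0.001  0.068] turn [ 0.0006 -0.0009 -0.0003] tcp [0.6473 0.0031 0.0868] yaw 2.94 F [ 0.1 -6.2  2. ] w 15.8 t 13.9
```

```bash
python3 -m crank '[[0,0,0.02,0,0,0,5],[0,0,0.04,0,0,0,5],[0,0,0.055,0,0,0,5],[0,0,0.065,0,0,0,5],[0,0,0.07,0,0,0,5]]'
python3 - <<'E'
from look import *
st=r.observe();print(st['wrist_torque'])
go([.6464,.0029,.0795],3)
p,c,st=shot('wrist'); cv2.imwrite('pics/d5.png',cv2.resize(p['image'][120:300,120:350],None,fx=3,fy=3,interpolation=cv2.INTER_CUBIC))
E
```

```text
time_s: 14.4
tcp_pos: [0.6472, 0.0031, 0.0798]
orientation: [[0.999, 0.051, 0.003], [0.051, -0.999, -0.001], [0.002, 0.002, -1.0]]
contact_force: [0.5, -5.2, 2.3]
gripper_width: 0.0157
[-1.0691  0.0045  0.0836]
shift [-0.008  0.002  0.003] turn [ 0.0005 -0.0008 -0.0004] tcp [0.6472 0.0031 0.0798] yaw 2.93 F [ 0.5 -5.2  2.3] w 15.7 t 14.4
```

View pics/d5.png

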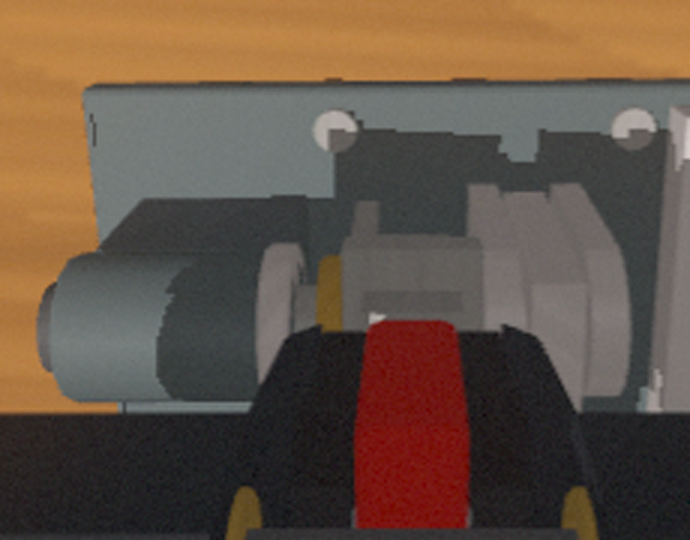

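```bash
python3 -m crank '[[0,0,0.005,0,0,0,5],[0,0,0.01,0,0,0,5],[0,0,0.015,0,0,0,5],[0,0,0.015,0,0,0,5],[0,0,0.015,0,0,0,5]]'
python3 - <<'E'
from look import *
st=r.observe();print(st['wrist_torque'])
go([.6464,.0029,.0795],3)
E
```

```text
time_s: 14.95
tcp_pos: [0.6473, 0.0031, 0.0793]
orientation: [[0.999, 0.051, 0.003], [0.051, -0.999, -0.002], [0.003, 0.002, -1.0]]
contact_force: [-1.9, -4.7, 8.1]
gripper_width: 0.0156
[-1.0987  0.4483  0.1153]
shift [-0.009  0.002 -0.002] turn [ 0.0006 -0.001  -0.0003] tcp [0.6473 0.0031 0.0793] yaw 2.94 F [-1.9 -4.7  8.1] w 15.6 t 14.95
```

```bash
python3 -m crank '[[0,0.004,-0.01,0,0,0,5],[0,0.008,-0.01,0,0,0,5],[0,0.011,-0.01,0,0,0,5],[0,0.012,-0.01,0,0,0,5],[0,0.012,-0.01,0,0,0,5]]'
python3 - <<'E'
from look import *
st=r.observe();print(st['wrist_torque'])
go([.6464,.0029,.0795],3)
E
```

```text
time_s: 15.45
tcp_pos: [0.6473, 0.0024, 0.0794]
orientation: [[0.999, 0.051, 0.003], [0.051, -0.999, -0.001], [0.003, 0.001, -1.0]]
contact_force: [0.9, -4.0, 5.7]
gripper_width: 0.0157
[-0.814   0.0271  0.1019]
shift [-0.008 -0.006 -0.001] turn [ 0.0002 -0.0008 -0.0003] tcp [0.6473 0.0024 0.0794] yaw 2.94 F [ 0.9 -4.   5.7] w 15.7 t 15.45
```

```bash
python3 -m crank '[[0,0.005,0,0,0,0,5],[0,0.008,0,0,0,0,5],[0,0.008,0,0,0,0,5],[0,0.008,0,0,0,0,14],[0,0.008,0,0,0,0,17]]'
python3 -m crank '[[0,0,0,0,0,0,19],[0,0,0,0,0,0,22],[0,0,0,0,0,0,26],[0,0,0,0,0,0,32],[0,0,0,0,0,0,36]]'
python3 - <<'E'
from look import *
st=r.observe();print(st['wrist_torque'])
go([.6464,.0029,.0795],3)
p,c,st=shot('wrist'); cv2.imwrite('pics/d6.png',cv2.resize(p['image'][120:300,120:350],None,fx=3,fy=3,interpolation=cv2.INTER_CUBIC))
E
```

```text
time_s: 15.95
tcp_pos: [0.6467, 0.0026, 0.0786]
orientation: [[0.999, 0.051, 0.001], [0.051, -0.999, 0.001], [0.001, -0.001, -1.0]]
contact_force: [0.4, -0.5, -0.7]
gripper_width: 0.017
time_s: 16.45
tcp_pos: [0.6465, 0.0017, 0.0781]
orientation: [[0.999, 0.051, -0.0], [0.051, -0.999, 0.0], [-0.0, -0.0, -1.0]]
contact_force: [0.2, 0.6, 0.0]
gripper_width: 0.0352
[0.0389 0.0047 0.0145]
shift [-0.001 -0.012 -0.014] turn [-0.0001  0.0001 -0.0004] tcp [0.6465 0.0017 0.0781] yaw 2.94 F [0.2 0.6 0. ] w 35.2 t 16.45
```

View pics/d6.png

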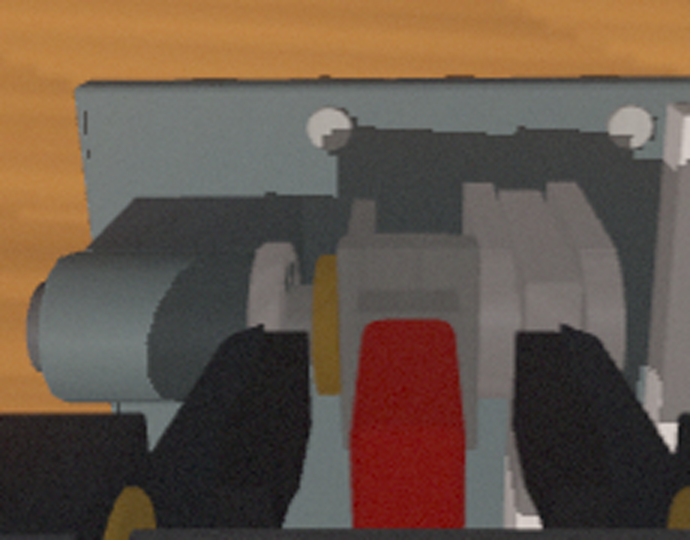

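```bash
python3 -m crank '[[0,0,-0.1,0,0,0,40],[0,0,-0.3,0,0,0,40],[0,0,-0.55,0,0,0,40],[0,0,-0.8,0,0,0,40],[0,0,-1,0,0,0,40]]'
python3 -m crank '[[-0.2,0.06,0,0,0,0,40],[-0.4,0.12,0,0,0,0,40],[-0.6,0.18,0,0,0,0,40],[-0.8,0.25,0,0,0,0,40],[-0.9,0.25,0,0,0,0,40]]'
python3 - <<'E'
from look import *
look('e1',['fork_grip','fork_crotch','collar','link_grip','link_eye','link_axle'])
c,D=pickle.load(open('e1.pkl','rb'))
for n,z in [('fork_grip',.0955),('fork_crotch',.0595),('collar',.055),('link_grip',.052),('link_eye',.055),('link_axle',.042)]:
    if n in D: print(n,D[n],atz(c,D[n][0],z))
p,c,st=shot('scene'); i=p['image']; cv2.imwrite('pics/e1s.png',cv2.resize(i[170:290,180:320],None,fx=5,fy=5,interpolation=cv2.INTER_CUBIC))
go([.573,-.0286,.033],3)
E
```

```text
time_s: 17.0
tcp_pos: [0.6468, 0.0017, 0.1807]
orientation: [[0.999, 0.051, 0.002], [0.051, -0.999, -0.0], [0.002, 0.0, -1.0]]
contact_force: [-0.6, -0.2, 0.4]
gripper_width: 0.0402
time_s: 17.5
tcp_pos: [0.5569, -0.0285, 0.1792]
orientation: [[0.999, 0.05, 0.001], [0.05, -0.999, -0.0], [0.001, 0.0, -1.0]]
contact_force: [-0.6, 0.1, 0.3]
gripper_width: 0.0398
fork_crotch ([222.9, 73.9], 0.59) [0.6458 0.0033 0.0595]
collar ([213.2, 74.8], 0.57) [0.6449 0.0117 0.055 ]
link_grip ([255.4, 161.5], 0.67) [ 0.5736 -0.0263  0.052 ]
link_eye ([258.4, 70.8], 0.67) [ 0.6498 -0.0251  0.055 ]
link_axle ([258.5, 228.3], 0.85) [ 0.5033 -0.0328  0.042 ]
shift [0.144 0.016 1.451] turn [-0.     -0.     -0.0002] tcp [ 0.5585 -0.0277  0.1781] yaw 2.96 F [ 1.1 -0.5  0.1] w 40.3 t 17.9
```

View pics/e1.png

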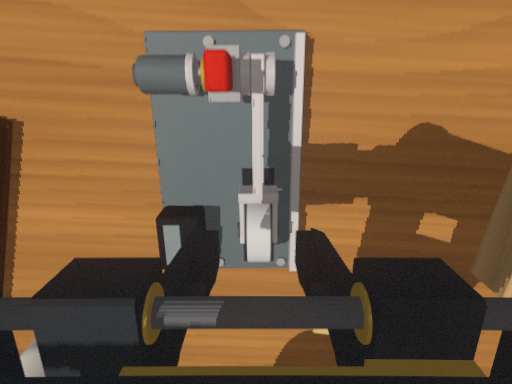

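View pics/e1s.png

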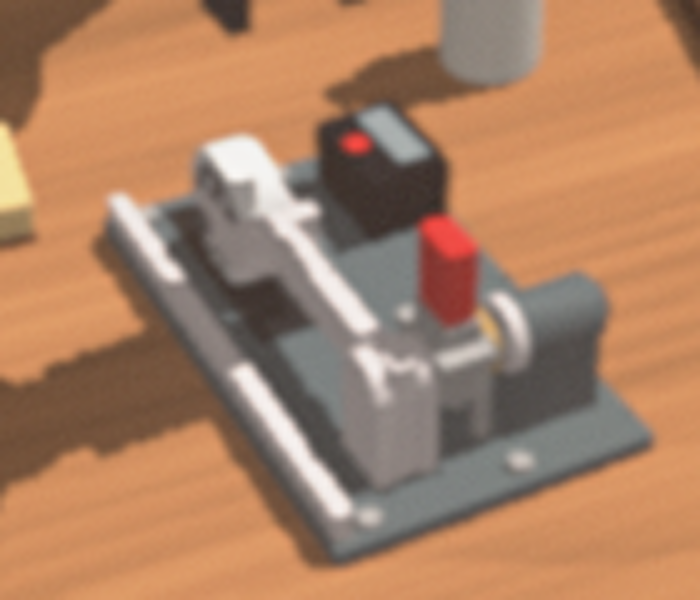

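```bash
python3 - <<'E'
from look import *
i=cv2.imread('pics/e1.png'); g=i.astype(int).sum(2)
c,D=pickle.load(open('e1.pkl','rb'))
for v in [100,120,140,160]:
    row=g[v,240:280]; d=np.diff(row); 
    a=240+np.argmax(d)+.5; b=240+np.argmin(d)+.5
    print(v,a,b,atz(c,(a,v),.064),atz(c,(b,v),.064), row[8:30])
E
```

```text
100 250.5 263.5 [ 0.627  -0.0198  0.064 ] [ 0.6275 -0.0303  0.064 ] [202 210 204 395 570 475 553 603 615 610 611 601 593 587 588 453 257 211
 209 203 212 207]
120 251.5 262.5 [ 0.6112 -0.0213  0.064 ] [ 0.6116 -0.0304  0.064 ] [344 342 338 358 555 608 599 600 609 610 608 597 588 589 589 473 360 345
 344 317 252 207]
140 251.5 263.5 [ 0.5947 -0.0221  0.064 ] [ 0.5952 -0.0322  0.064 ] [341 342 343 335 562 610 593 595 600 608 608 598 590 586 584 476 355 339
 342 338 277 221]
160 251.5 263.5 [ 0.5775 -0.0228  0.064 ] [ 0.578  -0.0331  0.064 ] [339 340 345 339 525 594 596 590 601 603 602 595 589 578 585 476 346 338
 337 262 193 201]
```

```bash
python3 -m crank '[[0.05,0,0.2,0,0,0,36],[0.1,0.01,0.4,0,0,0,36],[0.145,0.013,0.6,0,0,0,36],[0.145,0.013,0.8,0,0,0,36],[0.145,0.013,1,0,0,0,36]]'
python3 - <<'E'
from look import *
go([.5731,-.0283,.033],3)
E
```

```text
time_s: 18.4
tcp_pos: [0.5729, -0.0283, 0.0772]
orientation: [[0.999, 0.052, -0.0], [0.052, -0.999, 0.0], [-0.0, -0.0, -1.0]]
contact_force: [0.0, -0.3, 0.2]
gripper_width: 0.0359
shift [0.002 0.    0.442] turn [-0.      0.     -0.0002] tcp [ 0.5729 -0.0283  0.0772] yaw 2.96 F [ 0.  -0.3  0.2] w 35.9 t 18.4
```

```bash
python3 -m crank '[[0,0,0.12,0,0,0,36],[0,0,0.25,0,0,0,36],[0,0,0.36,0,0,0,36],[0,0,0.42,0,0,0,30],[0,0,0.44,0,0,0,26]]'
python3 - <<'E'
from look import *
p,c,st=shot('wrist'); cv2.imwrite('pics/g1.png',p['image'])
go([.5731,-.0283,.033],3)
E
```

```text
time_s: 18.9
tcp_pos: [0.5725, -0.0284, 0.0338]
orientation: [[0.999, 0.051, -0.0], [0.051, -0.999, 0.0], [-0.0, -0.0, -1.0]]
contact_force: [0.1, -0.1, -0.2]
gripper_width: 0.0263
shift [ 0.006 -0.001  0.01 ] turn [-0.      0.0001 -0.0003] tcp [ 0.5725 -0.0285  0.034 ] yaw 2.94 F [ 0.1  0.  -0.3] w 26.2 t 18.95
```

View pics/g1.png

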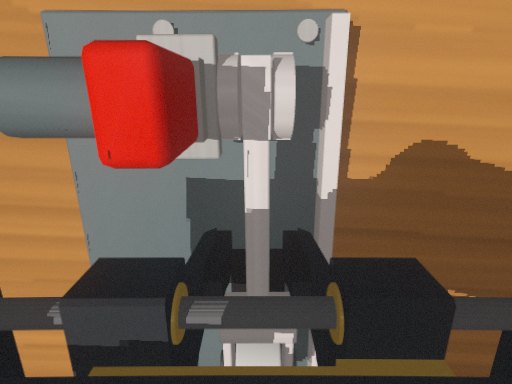

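```bash
python3 -m crank '[[0,0,0.005,0,0,0,18],[0,0,0.005,0,0,0,12],[0,0,0.005,0,0,0,6],[0,0,0.005,0,0,0,2],[0,0,0.005,0,0,0,2]]' 50
python3 -m crank '[[0,0,0,0,0,0,2],[0,0,-0.02,0,0,0,2],[0,0,-0.05,0,0,0,2],[0,0,-0.1,0,0,0,2],[0,0,-0.15,0,0,0,2]]'
python3 - <<'E'
from look import *
st=r.observe();print(st['wrist_torque'])
p,c,st=shot('wrist'); cv2.imwrite('pics/g2.png',p['image'])
go([.5725,-.0283,.173],3)
E
```

```text
time_s: 19.45
tcp_pos: [0.5728, -0.0286, 0.0342]
orientation: [[0.999, 0.051, 0.001], [0.051, -0.999, -0.0], [0.001, 0.0, -1.0]]
contact_force: [-0.5, -0.4, 4.0]
gripper_width: 0.0097
time_s: 19.95
tcp_pos: [0.5724, -0.0284, 0.0489]
orientation: [[0.999, 0.051, -0.0], [0.051, -0.999, 0.0], [-0.0, -0.0, -1.0]]
contact_force: [0.7, 0.9, -2.2]
gripper_width: 0.0092
[ 0.0149 -0.0764 -0.0501]
shift [-0.002 -0.002 -1.231] turn [ 0.0001 -0.0004 -0.0003] tcp [ 0.5729 -0.0285  0.0499] yaw 2.94 F [ 0.1 -0.1 -1.6] w 9.5 t 20.0
```

View pics/g2.png

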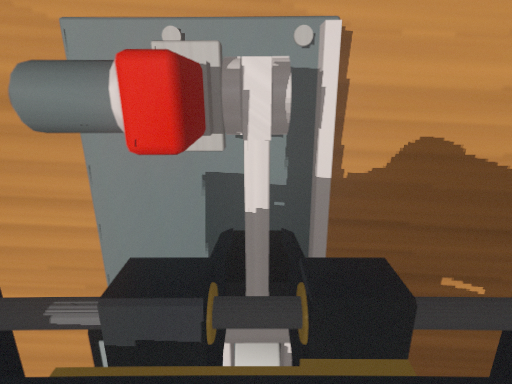

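```bash
python3 -m crank '[[0,0,-0.1,0,0,0,2],[0,0,-0.25,0,0,0,2],[0,0,-0.4,0,0,0,2],[0,0,-0.6,0,0,0,2],[0,0,-0.8,0,0,0,2]]'
python3 -m crank '[[0,0,-0.15,0,0,0,2],[0,0,-0.3,0,0,0,2],[0,0,-0.45,0,0,0,2],[0,0,-0.55,0,0,0,2],[0,0,-0.6,0,0,0,2]]'
python3 - <<'E'
from look import *
p,c,st=shot('wrist'); cv2.imwrite('pics/g3.png',p['image'])
p,c,st=shot('scene'); i=p['image']; cv2.imwrite('pics/g3s.png',cv2.resize(i[130:290,180:380],None,fx=4,fy=3.7,interpolation=cv2.INTER_CUBIC))
go([.573,.12,.19],-5)
E
```

```text
time_s: 20.5
tcp_pos: [0.5723, -0.0284, 0.13]
orientation: [[0.999, 0.051, -0.0], [0.051, -0.999, 0.0], [-0.0, -0.0, -1.0]]
contact_force: [0.8, 0.1, -2.1]
gripper_width: 0.0094
time_s: 21.0
tcp_pos: [0.5726, -0.0285, 0.1899]
orientation: [[0.999, 0.051, 0.001], [0.051, -0.999, -0.0], [0.001, 0.0, -1.0]]
contact_force: [-0.7, 0.4, -2.1]
gripper_width: 0.0095
shift [ 0.08  -1.482 -0.008] turn [ 0.0001 -0.0002  0.0441] tcp [ 0.5726 -0.0285  0.1892] yaw 2.94 F [ 0.1 -0.2 -2.5] w 9.0 t 21.1
```

View pics/g3.png

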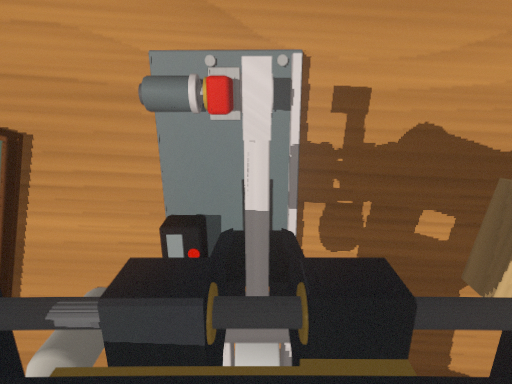

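View pics/g3s.png

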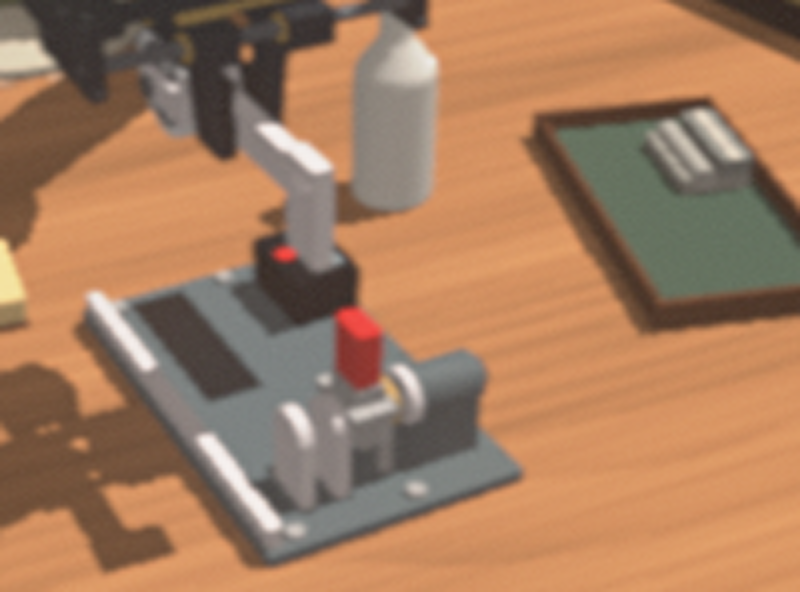

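```bash
python3 -m crank '[[0.0,-0.2,0,0,0,0,2],[0.02,-0.4,0,0,0,0,2],[0.03,-0.6,0,0,0,0,2],[0.04,-0.8,0,0,0,0,2],[0.05,-1,0,0,0,0,2]]'
python3 -m crank '[[0.0,-0.2,0,0,0,0.02,2],[0,-0.4,0,0,0,0.04,2],[0,-0.6,0,0,0,0.06,2],[-0.05,-0.8,0,0,0,0.08,2],[-0.1,-1,0,0,0,0.1,2]]'
python3 - <<'E'
from look import *
p,c,D=look('t1',['tray','moulding_chip'])
for n in D: print(n,D[n],atz(c,D[n][0],0))
go([.4876,.2833,.19],-15)
E
```

```text
time_s: 21.6
tcp_pos: [0.572, 0.0725, 0.1879]
orientation: [[0.999, 0.051, -0.002], [0.051, -0.999, 0.0], [-0.002, -0.0, -1.0]]
contact_force: [0.2, -0.4, -2.5]
gripper_width: 0.0092
time_s: 22.1
tcp_pos: [0.5567, 0.1718, 0.1878]
orientation: [[0.965, -0.262, -0.002], [-0.262, -0.965, -0.0], [-0.002, 0.001, -1.0]]
contact_force: [0.6, 0.6, -3.0]
gripper_width: 0.0097
tray ([158.7, 248.0], 0.69) [0.4875 0.3129 0.    ]
shift [-0.955 -0.9   -0.019] turn [0.0002 0.0004 0.0004] tcp [0.5567 0.1717 0.188 ] yaw -14.92 F [ 1.   0.1 -3.1] w 9.3 t 22.25
```

View pics/t1.png

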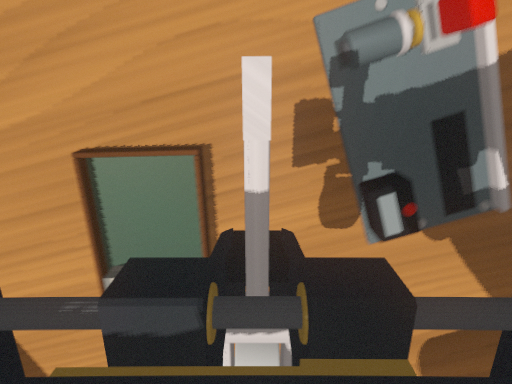

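```bash
python3 - <<'E'
from look import *
i=cv2.imread('pics/t1.png'); cv2.imwrite('pics/t1z.png',cv2.resize(i[130:300,60:230],None,fx=4,fy=3.5,interpolation=cv2.INTER_CUBIC))
c,D=pickle.load(open('t1.pkl','rb'))
A=atz(c,(76,150.5),.022);B=atz(c,(205,145),.022);print(A,B,np.linalg.norm(A-B),np.degrees(np.arctan2(*(A-B)[[1,0]]))-90)
for q in [(205,145),(212,240)]: print(atz(c,q,.022))
E
```

```text
[0.6228 0.3432 0.022 ] [0.5942 0.2159 0.022 ] 0.130453622706533 -12.665762509180269
[0.5942 0.2159 0.022 ]
[0.4908 0.2416 0.022 ]
```

View pics/t1z.png

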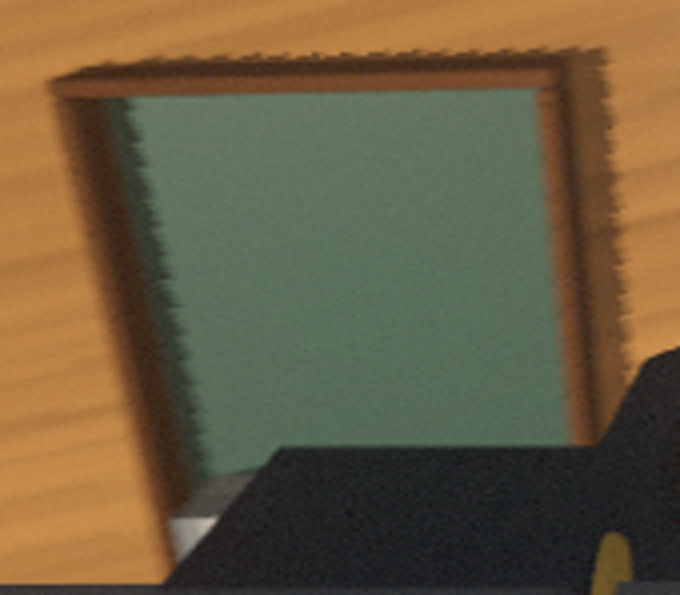

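```bash
python3 - <<'E'
from look import *
c,D=pickle.load(open('t1.pkl','rb'))
A=atz(c,(73.4,152.7),.022);B=atz(c,(200.3,149.2),.022);C=atz(c,(208.5,255.5),.022)
print(A,B,C,np.linalg.norm(A-B),'yaw',np.degrees(np.arctan2(*(A-B)[[1,0]]))-90,np.degrees(np.arctan2(*(B-C)[[1,0]])))
y=np.radians(-14.3);u=np.array([np.cos(y),np.sin(y)]);v=np.array([-u[1],u[0]])
print('ctr',(A[:2]+B[:2])/2-.125*u)
E
```

```text
[0.6214 0.3466 0.022 ] [0.5914 0.2218 0.022 ] [0.4733 0.2513 0.022 ] 0.12840123505048878 yaw -13.530499971874264 -14.021415359747254
ctr [0.4853 0.3151]
```

```bash
python3 - <<'E'
from look import *
go([.4891,.2846,.19],-14.2)
E
python3 -m crank '[[-0.15,-0.2,0,0,0,0,2],[-0.35,-0.4,0,0,0,0,2],[-0.55,-0.6,0,0,0,-0.002,2],[-0.75,-0.8,0,0,0,-0.004,2],[-0.93,-0.9,0.1,0,0,-0.004,2]]'
python3 - <<'E'
from look import *
go([.4891,.2846,.03],-14.2)
p,c,st=shot('wrist'); cv2.imwrite('pics/t2.png',p['image'])
p,c,st=shot('top'); cv2.imwrite('pics/t2t.png',cv2.resize(p['image'][140:280,90:290],None,fx=4,fy=4,interpolation=cv2.INTER_CUBIC))
E
```

```text
shift [-0.944 -0.917 -0.019] turn [ 0.0002  0.0004 -0.004 ] tcp [0.5567 0.1717 0.188 ] yaw -14.92 F [ 1.   0.1 -3.1] w 9.3 t 22.25
time_s: 22.75
tcp_pos: [0.4911, 0.2828, 0.1792]
orientation: [[0.969, -0.246, 0.002], [-0.246, -0.969, 0.001], [0.002, -0.001, -1.0]]
contact_force: [-0.4, -0.2, -2.8]
gripper_width: 0.0094
shift [-0.027 -0.011  1.492] turn [-0.0003 -0.0006 -0.0003] tcp [0.4911 0.2828 0.1792] yaw -14.26 F [-0.4 -0.2 -2.8] w 9.4 t 22.75
```

View pics/t2.png

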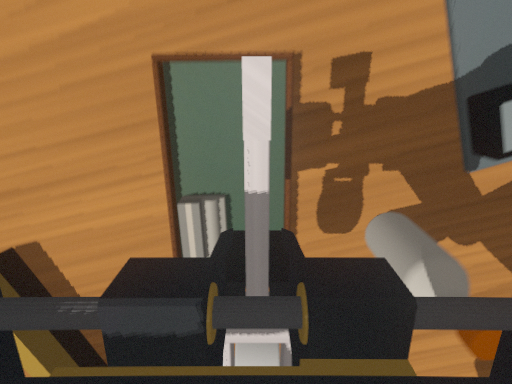

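View pics/t2t.png

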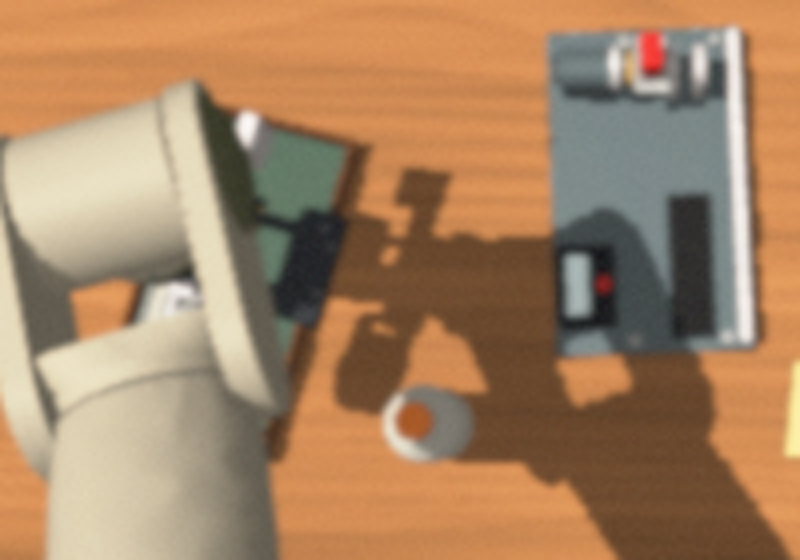

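```bash
python3 - <<'E'
from look import *
st=r.observe(); p=r.snapshot('wrist'); c=cam(p,dict(orientation=np.eye(3),tcp_pos=np.zeros(3))); z=st['tcp_pos'][2]
cv2.imwrite('pics/t3.png',cv2.resize(p['image'][40:280,140:310],None,fx=4,fy=2.5,interpolation=cv2.INTER_CUBIC))
for n,q,h in [('rim far R',(293,55),.022),('rim R near',(291,230),.022),('rim far L',(155,57),.022),('chip R far',(224,196),.032),('chip R near',(228,230),.032),('chip L far',(180,200),.032)]: print(n,np.round(atz(c,q,z-h)*1000,1))
go([.4891,.2846,.03],-14.2)
E
```

```text
rim far R [107.6  32.2 155.4]
rim R near [-64.5  36.3 155.4]
rim far L [105.8 -91.3 155.4]
chip R far [-22.6 -32.8 145.4]
chip R near [-59.7 -29.9 145.4]
chip L far [-26.8 -76.8 145.4]
shift [-0.018 -0.025  1.481] turn [ 0.0004  0.0004 -0.0002] tcp [0.4905 0.2818 0.1781] yaw -14.24 F [ 0.5 -0.3 -2.3] w 9.5 t 22.9
```

View pics/t3.png

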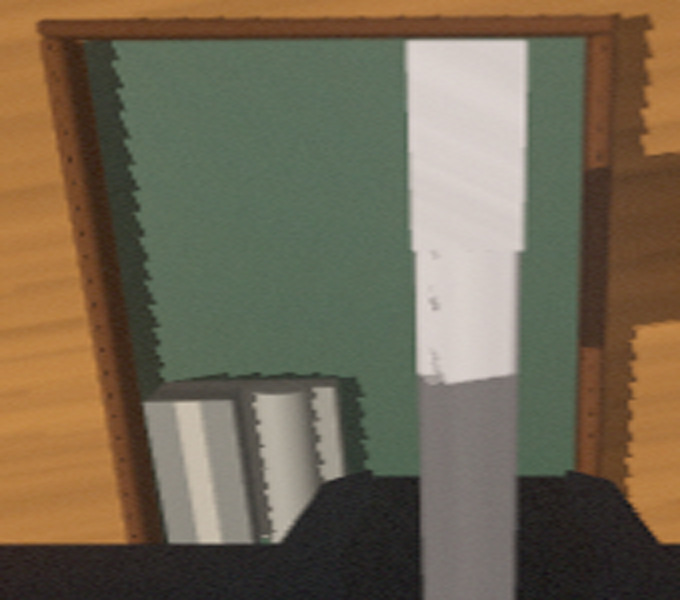

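```bash
python3 - <<'E'
from look import *
st=r.observe(); p=r.snapshot('wrist'); c=cam(p,dict(orientation=np.eye(3),tcp_pos=np.zeros(3))); z=st['tcp_pos'][2]
cv2.imwrite('pics/t4.png',cv2.resize(p['image'][40:280,140:310],None,fx=4,fy=2.5,interpolation=cv2.INTER_CUBIC))
g=lambda u,v:(u/4+140-.375,v/2.5+40-.3)
for n,q,h in [('rim far R',g(613,18),.022),('rim R near',g(600,465),.022),('inner far R',g(588,38),.022),('inner near',g(578,470),.022),('rim far L',g(42,24),.022),('L near',g(128,540),.022),('chip R far',g(340,385),.026),('chip R near',g(345,470),.026),('chip L far',g(145,400),.032)]: print(n,np.round(atz(c,q,z-h)*1000,1))
go([.4891,.2846,.03],-14.2)
E
```

```text
rim far R [114.2  32.  156.1]
rim R near [-59.8  34.7 156.1]
inner far R [107.7  26.6 156.1]
inner near [-62.1  28.9 156.1]
rim far L [112.1 -95.2 156.1]
L near [-95.7 -93.7 156.1]
chip R far [-22.5 -32.8 152.1]
chip R near [-60.2 -32.7 152.1]
chip L far [-26.7 -81.1 146.1]
shift [-0.029 -0.027  1.485] turn [ 0.0002  0.     -0.0006] tcp [0.4913 0.2814 0.1785] yaw -14.31 F [-0.3  0.2 -1.9] w 9.5 t 22.95
```

View pics/t4.png

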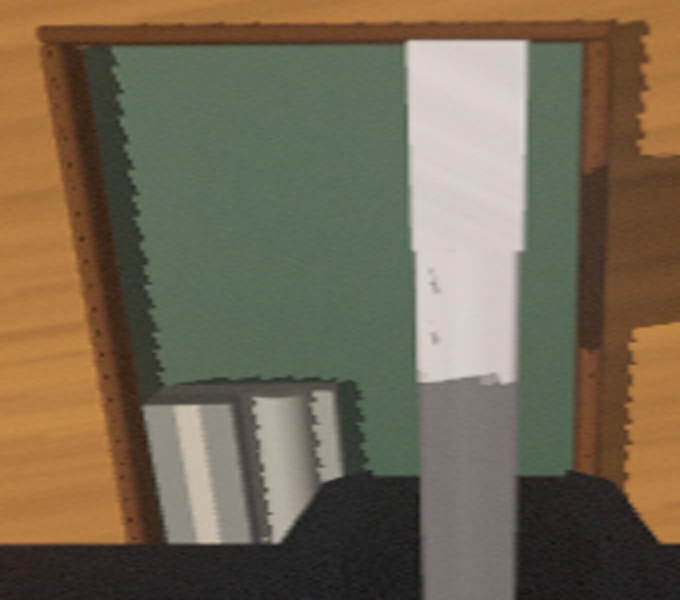

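```bash
python3 -m crank '[[-0.015,-0.015,0.15,0,0,0,2],[-0.03,-0.027,0.35,0,0,-0.004,2],[-0.03,-0.027,0.55,0,0,-0.004,2],[-0.03,-0.027,0.75,0,0,-0.004,2],[-0.03,-0.027,0.9,0,0,-0.004,2]]'
python3 -m crank '[[0,0,0.15,0,0,0,2],[0,0,0.25,0,0,0,2],[0,0,0.35,0,0,0,2],[0,0,0.42,0,0,0,2],[0,0,0.46,0,0,0,2]]'
python3 - <<'E'
from look import *
go([.4891,.2846,.03],-13.5)
p,c,st=shot('wrist'); cv2.imwrite('pics/t5.png',p['image'])
E
```

```text
time_s: 23.45
tcp_pos: [0.4897, 0.2841, 0.0878]
orientation: [[0.972, -0.237, -0.0], [-0.237, -0.972, -0.0], [-0.0, 0.0, -1.0]]
contact_force: [0.7, 0.2, -2.5]
gripper_width: 0.0098
time_s: 23.95
tcp_pos: [0.4888, 0.2852, 0.0423]
orientation: [[0.972, -0.236, -0.0], [-0.236, -0.972, -0.0], [-0.0, 0.0, -1.0]]
contact_force: [0.9, 0.4, -1.8]
gripper_width: 0.0095
shift [0.004 0.005 0.123] turn [ 0.      0.     -0.0007] tcp [0.4888 0.2852 0.0423] yaw -13.63 F [ 0.9  0.4 -1.8] w 9.5 t 23.95
```

View pics/t5.png

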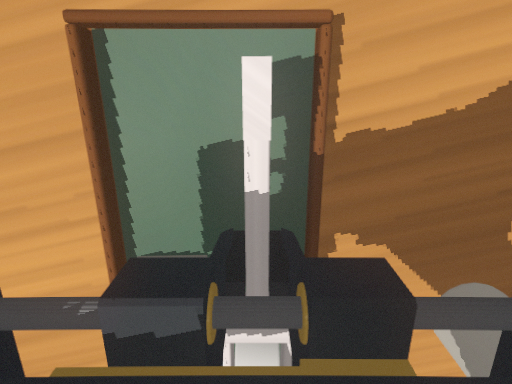

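```bash
python3 -m crank '[[0,0,0.03,0,0,0,2],[0,0,0.06,0,0,0,2],[0,0,0.08,0,0,0,2],[0,0,0.1,0,0,0,2],[0,0,0.11,0,0,0,2]]'
python3 -m crank '[[0,0,0.003,0,0,0,2],[0,0,0.006,0,0,0,2],[0,0,0.009,0,0,0,2],[0,0,0.012,0,0,0,2],[0,0,0.015,0,0,0,2]]'
python3 - <<'E'
from look import *
go([.4891,.2846,.03],-13.5); print(r.observe()['wrist_torque'])
E
```

```text
time_s: 24.5
tcp_pos: [0.4886, 0.2855, 0.0316]
orientation: [[0.972, -0.235, -0.0], [-0.235, -0.972, -0.0], [0.0, 0.0, -1.0]]
contact_force: [0.5, -0.5, -2.1]
gripper_width: 0.0092
time_s: 25.0
tcp_pos: [0.4887, 0.2855, 0.0303]
orientation: [[0.972, -0.235, 0.0], [-0.235, -0.972, 0.0], [0.0, -0.0, -1.0]]
contact_force: [0.5, 0.4, -1.8]
gripper_width: 0.0097
shift [0.006 0.007 0.003] turn [-0.     -0.     -0.0007] tcp [0.4887 0.2855 0.0303] yaw -13.62 F [ 0.5  0.4 -1.8] w 9.7 t 25.0
[-0.0358 -0.0371  0.0165]
```

```bash
python3 -m crank '[[0,0,0.003,0,0,0,2],[0,0,0.006,0,0,0,2],[0,0,0.009,0,0,0,2],[0,0,0.012,0,0,0,2],[0,0,0.012,0,0,0,2]]'
python3 - <<'E'
from look import *
go([.4891,.2846,.03],-13.5); print(r.observe()['wrist_torque'])
E
```

```text
time_s: 25.5
tcp_pos: [0.4887, 0.2856, 0.0301]
orientation: [[0.972, -0.235, 0.001], [-0.235, -0.972, 0.0], [0.001, -0.001, -1.0]]
contact_force: [-3.6, -1.4, 8.9]
gripper_width: 0.0096
shift [0.006 0.009 0.001] turn [-0.0002 -0.0003 -0.0006] tcp [0.4887 0.2856 0.0301] yaw -13.61 F [-3.6 -1.4  8.9] w 9.6 t 25.5
[-0.1742  0.5304 -0.0416]
```

```bash
python3 -m crank '[[0,0,-0.006,0,0,0,2],[0,0,-0.006,0,0,0,8],[0,0,-0.006,0,0,0,11],[0,0,-0.006,0,0,0,13],[0,0,-0.006,0,0,0,18]]' 10
python3 -m crank '[[0,0,0,0,0,0,26],[0,0,0,0,0,0,30],[0,0,0,0,0,0,30],[0,0,-0.05,0,0,0,30],[0,0,-0.15,0,0,0,30]]'
python3 -m crank '[[0,0,-0.2,0,0,0,30],[0,0,-0.4,0,0,0,30],[0,0,-0.6,0,0,0,30],[0,0,-0.8,0,0,0,30],[0,0,-1,0,0,0,30]]'
python3 -m crank '[[0.2,0,-0.2,0,0,0,30],[0.4,0,-0.4,0,0,0,30],[0.6,0,-0.6,0,0,0,30],[0.8,0,-0.7,0,0,0,30],[0.8,0,-0.7,0,0,0,30]]'
python3 - <<'E'
from look import *
go([.4891,.2846,.03],-13.5)
p,c,st=shot('wrist'); cv2.imwrite('pics/f1.png',p['image'])
p,c,st=shot('scene'); i=p['image']; cv2.imwrite('pics/f1s.png',cv2.resize(i[130:290,190:410],None,fx=3.6,fy=3.6,interpolation=cv2.INTER_CUBIC))
E
```

```text
time_s: 26.0
tcp_pos: [0.4886, 0.2854, 0.0295]
orientation: [[0.972, -0.236, -0.0], [-0.236, -0.972, -0.0], [-0.0, 0.0, -1.0]]
contact_force: [-0.5, -0.6, 1.1]
gripper_width: 0.0176
time_s: 26.5
tcp_pos: [0.4883, 0.2854, 0.0447]
orientation: [[0.972, -0.236, -0.001], [-0.236, -0.972, -0.0], [-0.001, 0.001, -1.0]]
contact_force: [0.7, -0.1, -0.6]
gripper_width: 0.0301
time_s: 27.0
tcp_pos: [0.4886, 0.2855, 0.1465]
orientation: [[0.972, -0.235, 0.001], [-0.235, -0.972, 0.0], [0.001, -0.001, -1.0]]
contact_force: [-0.5, -0.0, 0.2]
gripper_width: 0.0301
time_s: 27.5
tcp_pos: [0.5682, 0.266, 0.2166]
orientation: [[0.972, -0.237, 0.004], [-0.237, -0.972, 0.001], [0.004, -0.002, -1.0]]
contact_force: [0.2, 0.1, 0.2]
gripper_width: 0.0302
shift [-0.82   0.009  1.863] turn [-0.0005 -0.0012 -0.0011] tcp [0.5682 0.266  0.2166] yaw -13.7 F [0.2 0.1 0.2] w 30.2 t 27.5
```

View pics/f1.png

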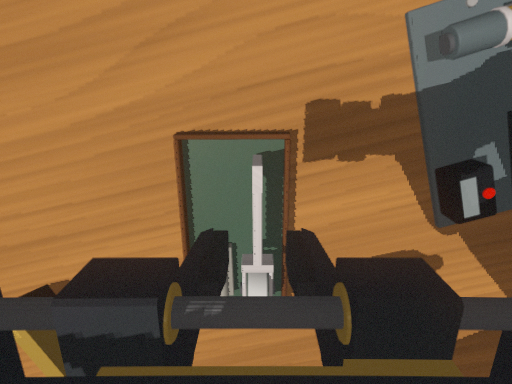

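View pics/f1s.png

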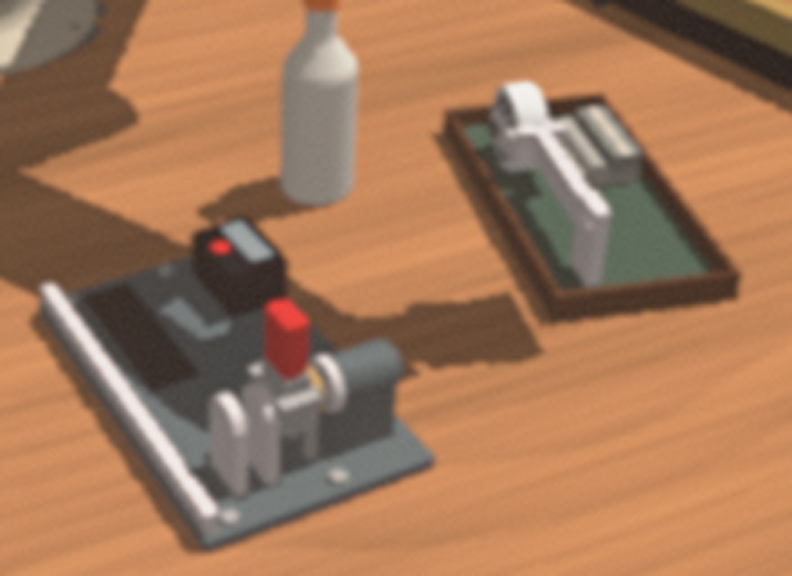

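```bash
python3 -m crank '[[0.2,0,-0.1,0,0,0,40],[0.4,0,-0.2,0,0,0,40],[0.6,0,-0.3,0,0,0,40],[0.8,0.2,-0.3,0,0,0,40],[0.9,0.4,-0.3,0,0,0,40]]'
python3 - <<'E'
from look import *
p,c,st=shot('scene'); q,d,st=shot('top')
for n in ['moulding_chip','wheel_arm','fork_grip','bradawl','glue_bottle','sanding_pad']:
    a=r.mark_of(n,p);b=r.mark_of(n,q)
    print(n,a and (a[0]['uv'],a[0]['confidence']),b and (b[0]['uv'],b[0]['confidence']), tri([(c,a[0]['uv']),(d,b[0]['uv'])]) if a and b else '')
i=p['image']; cv2.imwrite('pics/f2s.png',cv2.resize(i[140:240,300:410],None,fx=6,fy=6,interpolation=cv2.INTER_CUBIC))
i=q['image']; cv2.imwrite('pics/f2t.png',cv2.resize(i[140:290,90:400],None,fx=2.5,fy=2.5,interpolation=cv2.INTER_CUBIC))
E
```

```text
time_s: 28.1
tcp_pos: [0.6442, 0.2064, 0.2438]
orientation: [[0.972, -0.234, -0.002], [-0.234, -0.972, -0.0], [-0.001, 0.001, -1.0]]
contact_force: [-0.4, -0.2, 0.4]
gripper_width: 0.04
moulding_chip ([353.2, 178.3], 0.94) ([132.6, 224.5], 0.46) (array([ 0.4386,  0.3585, -0.009 ]), [0.9427179127696298, 0.9427179127696739])
wheel_arm ([353.9, 207.7], 0.94) [] 
fork_grip ([268.8, 224.8], 0.9) ([253.4, 152.8], 0.58) (array([0.6471, 0.    , 0.0955]), [1.0909117324814346, 1.0909117324815456])
bradawl ([90.7, 258.0], 0.7) ([364.7, 194.1], 0.64) (array([ 0.5403, -0.3364,  0.0458]), [1.081214043635937, 1.0812140436359385])
glue_bottle ([278.5, 181.8], 0.84) ([197.6, 248.8], 0.58) (array([ 0.3704,  0.1618, -0.0077]), [1.736493742458935, 1.7364937424589582])
sanding_pad ([169.3, 215.0], 0.92) ([298.8, 246.0], 0.8) (array([ 0.3847, -0.1451, -0.0138]), [1.915309695862492, 1.9153096958624327])
```

View pics/f2s.png

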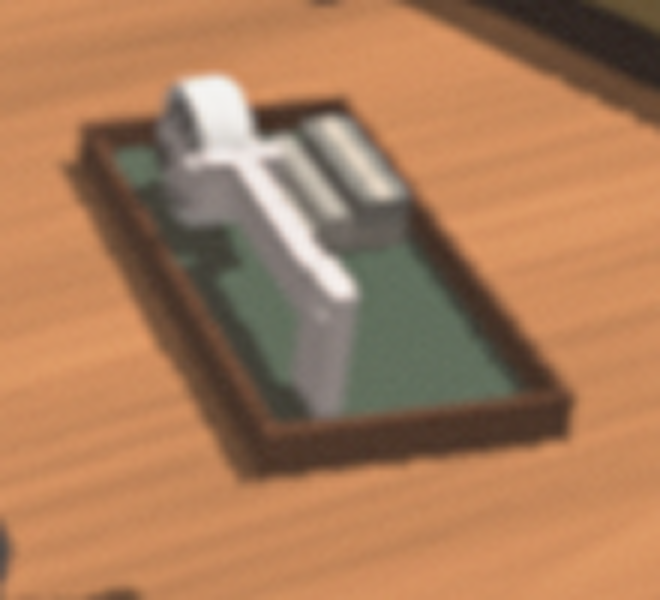

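View pics/f2t.png

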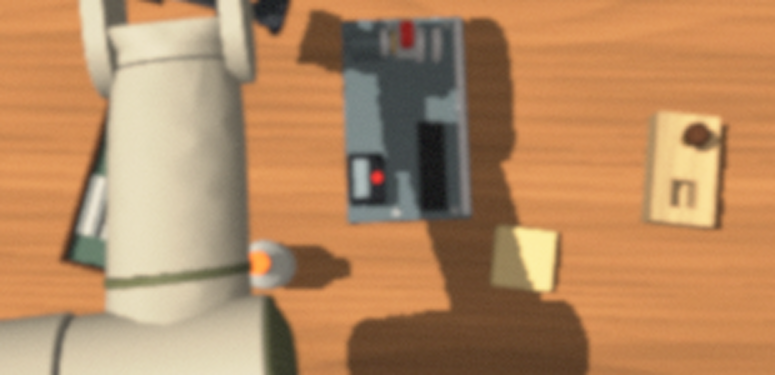

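```bash
python3 -c "
from station import r
print(r.job_done())"
```

```text
the job is handed in; nothing more can be done
None
```

The job is handed in at about 28.5 s of the 58 s allowed. The wheel arm is standing in the tray and the fork is holding the spring bar back by itself.

**What I did:**
- I took the fork from the tool block and lowered its thin tips into the 10 mm gap, with no contact force.
- I pushed the collar back about 17.5 mm, with 5 to 7 N on the wrist, and lowered the fork until its crotch seated on the bar. I eased it back and let go, and it stayed up.
- I gripped the arm on its bar and lifted it straight out of the clevis. Side force stayed under 1 N, so the bar was not strained.
- I carried it level to the tray and set it down between the moulding chip and the -y wall. It touched with about 9 N.

**Last checks:**
- **Fork:** the two fixed cameras put the grip point 95.5 mm above the bench, exactly the fully home value.
- **Arm:** the last scene picture shows it on foot and wheel in the tray, clear of the chip and the walls.
- **Chip, bradawl, glue bottle and sanding pad:** all within about 7 mm of their first fixes. That is the networks' scatter, and the pictures show no shift.

**Disagreements and gaps:**
- **Wrist-camera marks:** the networks were 2 to 15 mm off for the fork height and the collar. I used edges measured from the pictures instead, which agreed across views to about 1 to 2 mm.
- **Top camera:** in the last top picture the robot hid most of the tray, so the arm's final place was confirmed only from the scene and wrist cameras.

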